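# Open the calligrapher's box and hang up the straightedge

## Robot

A 6-joint arm with a two-finger parallel gripper is mounted at the origin on the work surface. World frame = base frame: x ahead of the robot, y to its left, z up, the work surface at z = 0. Lengths are in mm, angles in degrees, forces in N, time in s.
With the tool pointing down it reaches from about 350 to 725 mm from the base axis. Payload 4.3 kg.
Tool frame: the origin (TCP) lies on the centre line of the jaws, within the pads' length; the fingertips stand 22 mm ahead of it and the grasp point (between the pads) lies 3 mm ahead of it; z points along the fingers, y is the direction in which the jaws open and shut (so a half turn about z gives the same grasp; the last joint's range is limited). The gripper opens to 85 mm and grips with 20 to 120 N. Pads are 22 mm wide; open, the fingers measure 114 mm over their backs; the gripper's body (76 mm by 85 mm) begins 54 mm behind the grasp point. The pads swing forward as they close: fully open they stand 13 mm farther back than shut.
Start: joints at [59.227, 21.618, 4.641, 73.018, 0, 83.68], TCP at [238.037, 523.453, 253.329] pointing down, gripper open.
Joint ranges: [-156.06, 156.06], [-48.1, 94.91], [-58.44, 69.94], [-101.28, 121.22], [-78.64, 73.56], [-180, 180]. Speed limits (degrees/s): [147.25, 147.25, 180, 180, 180, 180].

## Interface

Orientations are given as a 3x3 rotation matrix whose columns are the frame's x, y, z axes.
In Python, from cell import r, eyes, workorder gives the robot as it stands.
- The arm moves only by the tool arm_command, never from a script. Its argument "motion" is a list of rows, each a list of 3 entries, a list of its own where there are three numbers: the closure in counts, from 0 (fully open) to 255 (shut), then the shift along the world's x, y, z in m, then the turn, a rotation vector about the world's x, y, z in rad. In form: [[fingers, [dx, dy, dz], [wx, wy, wz]], ...]. A call has 1 to 12 rows; each row is the pose to reach, as a shift and turn from the pose commanded when the call began; what a row does not reach only later rows make up. A row lasts 1/8 s, in which the tool goes at most 62.5 mm and 10.7 degrees, less where a joint would pass 70% of its speed; a pose out of reach is approached as far as the arm can. A call with a gripper value outside its range is refused whole. The fingers move at their own pace and stop on an object; "squeeze" is the grip in N (left out, the last holds). Time passes only in rows, so rows that repeat a pose let the fingers close. It gives the time, the measured TCP pose, the force and the opening at its end, in the units of the state.
- r.state(): the state, without advancing time (a new reading comes with each control period).
- eyes.camera(name): name is "scene" or "top" or "wrist"; returns the picture (384x512x3 uint8, red, green, blue); there is no depth.
- eyes.camera_params(name): a dict with "K" (3x3 intrinsics, pixels), "cam_to_world" (4x4, takes a point from camera to world coordinates). Camera axes: x right, y up, looking along -z (the intrinsics and any distortion apply to the point x, -y, -z); pixel columns grow to the right and rows downward; lengths in mm; the calibration is good to about 2 mm. A picture is of the moment at which its call begins: read the wrist's pose just before it. camera_params takes no time and is no camera call; for the wrist camera it gives the pose at the moment of the call.
- workorder.hand_in(): hands the job in, once; it reports no verdict.
The state is a dict: "clock": time; "q": joint angles; "joint_velocities": joint speeds; "joint_torque": joint torques, N m; "eef_pos": TCP position; "tool_rot": TCP orientation; "contact_force": force on the tool from outside, world axes, zero at the start; "wrist_torque": the same for the moment, N m; "opening": finger opening in mm.
Only numpy, scipy, OpenCV 4.12 (cv2) and the standard library are available. Lean on these libraries where they do the work, as an engineer would, in place of code of your own. Each camera call takes 0.05 s, during which the arm holds its last target.

## Task

Lift the lid of the wooden tool box by its front lip and push it back past its balance point so that it stays open by itself; ease it up gently, neither forcing nor flinging it, and do not shove the box along the desk. Then take the wooden straightedge out of the box and hang it by its hole on the empty peg of the tool stand, so that it hangs straight down the frame. Let go, and leave the two jars and the bowl where they stand.

Things in the scene. Friction and masses are not known exactly. Their poses are not given: they have to be found in the camera images.
- box_front (a point): Middle of the top edge of the front wall of a loose dark wooden box with brass corners, 2 to 2.6 kg: 200 deep (its x) x 260 wide (its y) x 70 mm high without the lid; walls 10 mm, inner floor 28 mm above the desk. Box axes: x from front wall to hinge, y left of that, z up. It stands sideways: front wall to the middle of the desk, hinge to the left. Unfastened: it slides if pushed with over some 10 N.
- box_hinge (a point): Middle of the hinge line of the lid: top of the far wall of the box, 200 mm behind box_front, 70 mm above the desk; the hinge line runs along the box's y. Axes as the box.
- lid_lip (a point): Middle of the lid's front edge, at its under face. Flat dark wooden lid, 214 mm from hinge line to front edge, 264 wide, 10 thick, 0.25 to 0.5 kg, no handle or catch. Shut, its under face lies on the rim, 70 mm above the desk, and its front edge overhangs the front wall by 14 mm as a finger lip. The axes turn with the lid (shut: those of the box).
- lid (a joint): Lid angle in rad: 0 shut, growing as the front edge rises and swings back over the hinge; a built-in stop holds it at 1.885 (leaning back by 18 degrees). The balance point is near 1.53; short of it the lid falls shut, past it it sinks back on to the stop by itself, slowed by a damped hinge.
- ruler_center (a point): Centre of a plain pale wooden straightedge, 170 x 40 x 6 mm, 60 g, lying flat on the box's floor, 28 mm above the desk, across the box in its front compartment (131 mm deep, behind it a partition 20 mm high and reed pens). x along its length to the end with the hole, y across its width, z through its thickness.
- ruler_hole (a point): Centre of the round hanging hole, 20 mm in diameter, right through the straightedge, 18 mm from its end, 67 mm from its centre along its x. Axes as the straightedge.
- stand: Centre of the foot of the fixed wooden tool stand, at desk level. Foot 170 x 250 x 18 mm; on it an open frame, 250 mm wide, 245 long, leans back 30 degrees from upright, facing the robot: two uprights, a rest rail and, above, a rail with two pegs 130 mm apart. The left peg carries a palette knife, 26 mm wide, fixed there; the right one is empty. x from front to back, y left, z up.
- peg_root (a point): Where the empty peg leaves the front face of the leaning frame, 183 mm above the desk. The peg is a round wooden dowel of 10 mm diameter, 42 mm long, square to the frame, so it points out to the front and 30 degrees upward. The rest rail's front lies in the same plane, 102 to 142 mm further down the slope. Axes: x into the frame (the peg runs along -x), y left, z up the frame.
- peg_tip (a point): Centre of the free end of the empty peg, 42 mm from its root. Axes as peg_root.
- ink_jar_c (a point): Bystander: small black-capped ink jar, 56 mm across, 52 mm high; this point is 25 mm above its foot.
- size_jar_c (a point): Bystander: amber jar with a white cap, 62 mm across, 62 mm high; this point is 25 mm above its foot.
- water_bowl_c (a point): Bystander: white water bowl, 84 mm across, 45 mm high; this point is 25 mm above its foot.

How it is judged:
By the outcome, as a careful person would: the job done as asked, in the order asked, and still so for the second after the job is handed in, with the robot touching nothing.
It also fails if it takes over 72 s, if anything falls off the work surface, if the arm or the gripper's body presses on something with over 40 N, if the wrist force passes 120 N, or if a joint passes its speed limit or range.

## Working session

There is one attempt and no reset: what is moved stays moved. The work goes in short steps, Python scripts to look and compute and a tool call to move; the robot and the scene stay as the last step left them, time stands still between calls to the robot, and variables do not carry over. Pictures are saved under pics/ and viewed, and the job is handed in when it is done.

Besides the shell and the picture viewer there is one more tool, called after "Call:" as name(argument=value, ...), one argument or row to a line, values as JSON. arm_command: Moves the arm, as the interface text tells. Its arguments: {"type":"object","properties":{"motion":{"type":"array","items":{"type":"array"}},"squeeze":{"type":"number"}},"required":["motion"]}

```bash
ls; mkdir -p pics
python3 - <<'E'
from cell import r, eyes, workorder
import cv2
s=r.state(); print(s)
for n in("scene","top","wrist"):
    p=eyes.camera_params(n); print(n,p)
    cv2.imwrite(f"pics/{n}0.png",eyes.camera(n)[:,:,::-1])
E
```

```text
pics
{'clock': 0.0, 'q': array([5.92287243e+01, 2.16595793e+01, 4.56283278e+00, 7.30166813e+01,
       2.11509677e-03, 8.36824817e+01]), 'joint_velocities': array([ 0.05111589,  0.11736479,  0.0378153 ,  0.03735043, -0.02889304,
        0.02153911]), 'joint_torque': array([ 6.99185402e-04, -4.63609636e+01,  2.69873679e+01,  2.08399486e-02,
       -2.07399894e-04,  5.20912678e-06]), 'eef_pos': array([237.68309322, 522.91932049, 252.38322396]), 'tool_rot': array([[-9.10295519e-01,  4.13957699e-01, -1.04455060e-03],
       [ 4.13958939e-01,  9.10294001e-01, -1.68209387e-03],
       [ 2.54532440e-04, -1.96360357e-03, -9.99998040e-01]]), 'contact_force': array([-0.46978606, -0.12170693,  1.20272439]), 'wrist_torque': array([-0.03712916,  0.02333292, -0.0174855 ]), 'opening': 85.13412066166164}
scene {'K': array([[446.05023807,   0.        , 257.48153932],
       [  0.        , 446.05023807, 194.31083663],
       [  0.        ,   0.        ,   1.        ]]), 'cam_to_world': array([[-2.66622258e-01, -6.14544911e-01,  7.42460184e-01,
         1.59249822e+03],
       [ 9.63801102e-01, -1.7007
[... 572 characters left out ...]
1],
       [ 9.10813307e-03,  1.30668012e-01,  9.91384342e-01,
         1.00128261e+03],
       [ 0.00000000e+00,  0.00000000e+00,  0.00000000e+00,
         1.00000000e+00]])}
wrist {'K': array([[286.55060961,   0.        , 256.34732278],
       [  0.        , 286.55060961, 192.65609974],
       [  0.        ,   0.        ,   1.        ]]), 'cam_to_world': array([[ 4.12982522e-01, -8.61204027e-01, -2.96265185e-01,
         1.61027072e+02],
       [ 9.10735388e-01,  3.89609057e-01,  1.36988449e-01,
         5.57557744e+02],
       [-2.54740478e-03, -3.26393024e-01,  9.45230715e-01,
         3.72161630e+02],
       [ 0.00000000e+00,  0.00000000e+00,  0.00000000e+00,
         1.00000000e+00]])}
```

View pics/scene0.png

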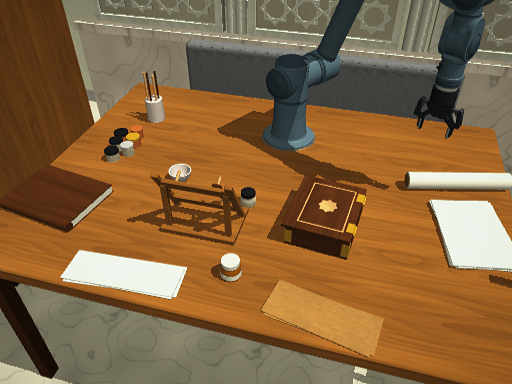

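View pics/top0.png

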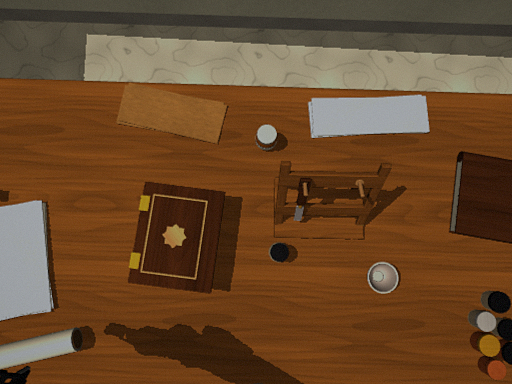

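View pics/wrist0.png

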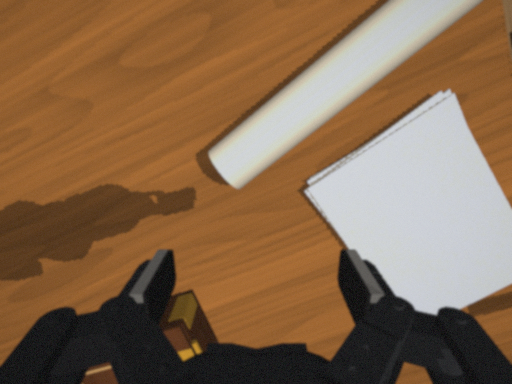

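The top view shows the box at about (130–225, 182–293) with its hinge on the left. The stand is at (275–390, 160–240), with the empty peg near (360,185). The ink jar is at (279,252), the bowl at (383,277) and the size jar at (266,135).

Run:
```python
import cv2
t=cv2.imread("pics/top0.png"); s=cv2.imread("pics/scene0.png")
cv2.imwrite("pics/top_box.png",cv2.resize(t[170:305,115:255],None,fx=5,fy=4.4*5/4.4,interpolation=cv2.INTER_CUBIC)[:600])
a=t[150:250,265:405];cv2.imwrite("pics/top_st.png",cv2.resize(a,None,fx=5.5,fy=5.5,interpolation=cv2.INTER_CUBIC))
a=s[160:255,140:270];cv2.imwrite("pics/sc_st.png",cv2.resize(a,None,fx=6,fy=6,interpolation=cv2.INTER_CUBIC))
a=s[165:265,270:380];cv2.imwrite("pics/sc_box.png",cv2.resize(a,None,fx=6,fy=6,interpolation=cv2.INTER_CUBIC))
```

```text
(no output)
```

View pics/top_box.png

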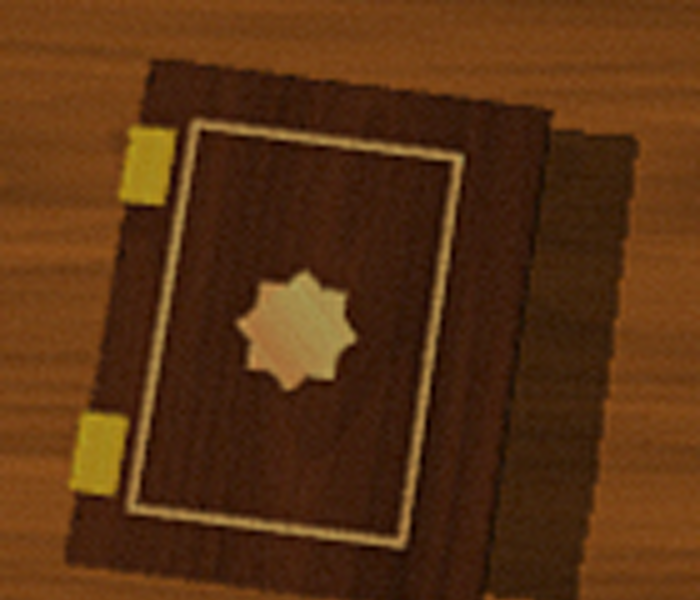

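View pics/top_st.png

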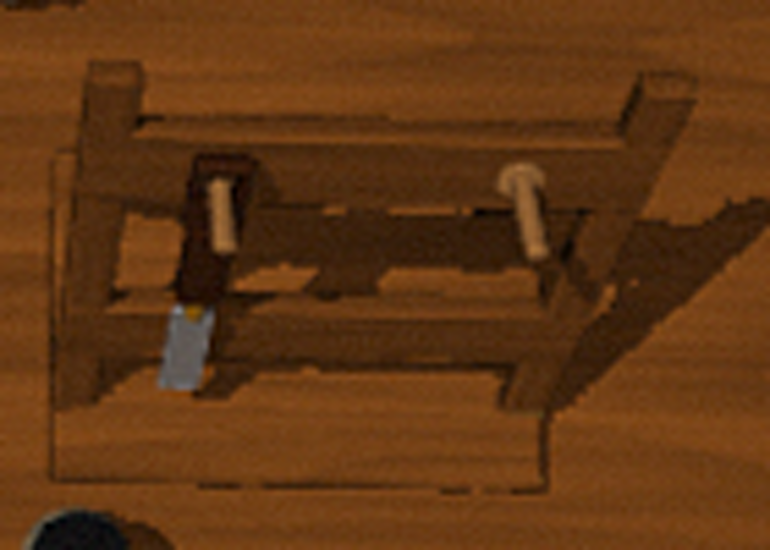

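View pics/sc_st.png

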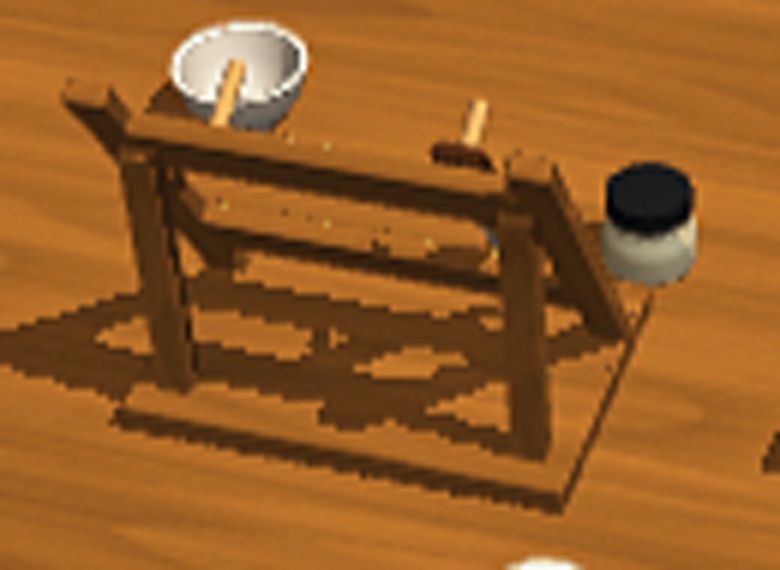

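View pics/sc_box.png

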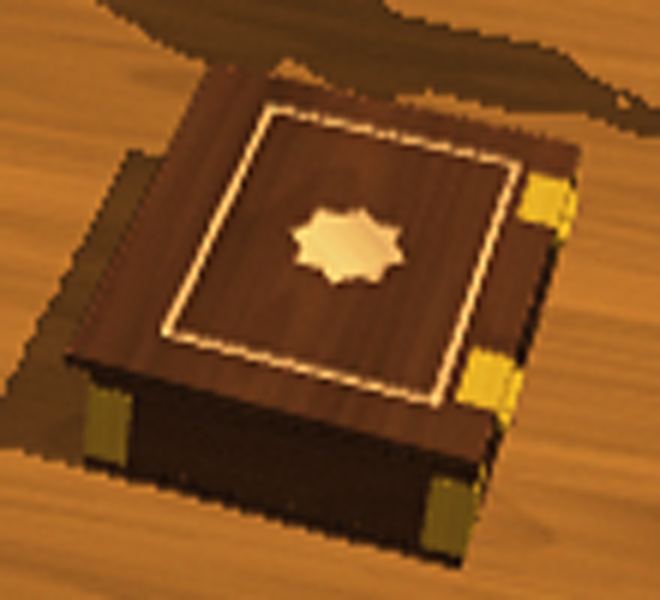

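```bash
cat > h.py <<'E'
import numpy as np, cv2
from scipy.optimize import least_squares
from scipy.spatial.transform import Rotation as R
def ray(p,uv):
    K=p["K"];T=p["cam_to_world"]
    d=np.linalg.solve(K,[uv[0],uv[1],1.0]); d=T[:3,:3]@np.array([d[0],-d[1],-d[2]])
    return T[:3,3],d
def onz(p,uv,z):
    o,d=ray(p,uv); return o+d*(z-o[2])/d[2]
def proj(p,X):
    T=p["cam_to_world"]; c=(np.atleast_2d(X)-T[:3,3])@T[:3,:3]
    c=c*[1,-1,-1]; q=c@p["K"].T; return q[:,:2]/q[:,2:]
def rz(a): return R.from_euler('z',a).as_matrix()
E
python3 - <<'E'
from h import *
from cell import eyes
t=eyes.camera_params("top"); s=eyes.camera_params("scene")
L=[(145,182),(225.4,192),(211.7,292.3),(128.4,282.4)]
for uv in L: print("lid top",onz(t,uv,80))
S=[(380/6+270-63.33,0)]
sc=lambda u,v,ox,oy:(u/6+ox,v/6+oy)
Ls=[sc(580,150,270,165),sc(480,465,270,165),sc(70,357,270,165),sc(210,65,270,165)]
for uv in Ls: print("lid top scene",onz(s,uv,80))
# fit: lid corners local (box front origin): x from -14 to 200,y +-132, z80
# order top: hinge-far(+x world) : facing hinge (+y world), left = -x world -> far = y -132
loc=np.array([[200,-132,80],[-14,-132,80],[-14,132,80],[200,132,80]])
locs=np.array([[200,132,80],[200,-132,80],[-14,-132,80],[-14,132,80]])
def f(v,w=3):
    M=rz(v[2]); e=[]
    if w&1:e.append(proj(t,loc@M.T+[v[0],v[1],0])-L)
    if w&2:e.append(proj(s,locs@M.T+[v[0],v[1],0])-Ls)
    return np.vstack(e).ravel()
for w in(1,2,3):
    o=least_squares(f,[450,100,1.5],args=(w,)); print("box",w,o.x[:2],np.degrees(o.x[2]),np.round(o.fun,1))
# stand
fp=np.array([[0,-65,183],[-36.4,-65,204],[-36.4,65,204]])
ft=[(359.2,183.6),(363.2,195.8),(305.9,195.5)]
fs=[(179.2,170.3),(220.3,177.2)]
def g(v,w=3):
    M=rz(v[2]);X=fp@M.T+[v[0],v[1],0]; e=[]
    if w&1:e.append(proj(t,X)-ft)
    if w&2:e.append(proj(s,X[1:])-fs)
    return np.vstack(e).ravel()
for w in(1,2,3):
    o=least_squares(g,[550,-200,0],args=(w,)); v=o.x;print("stand",w,v[:2],np.degrees(v[2]),np.round(o.fun,1),(fp@rz(v[2]).T+[v[0],v[1],0]).round(1).tolist())
for uv in [(274.5,237.3),(364.5,239.1)]: print("foot",onz(t,uv,18))
for n,uv,z in [("ink",(279,252),52),("bowl",(383,277.5),45),("size",(266,134.5),62)]: print(n,onz(t,uv,z))
E
```

```text
lid top [637.06661254 321.15170609  80.        ]
lid top [616.92999156 107.83969287  80.        ]
lid top [358.55304889 132.28875935  80.        ]
lid top [377.08534053 345.17849606  80.        ]
lid top scene [385.38313591 349.01594024  80.        ]
lid top scene [643.94936003 322.87059058  80.        ]
lid top scene [622.96718842 114.20261922  80.        ]
lid top scene [363.4166117  136.75394134  80.        ]
box 1 [489.02133067 134.00592803] 84.73901880950831 [ 0.1 -0.6 -0.  -0.8  0.   0.9 -0.1  0.5]
box 2 [494.38860539 138.09536215] 84.52572777228025 [ 0.3 -0.6  0.6  0.3 -1.   0.2  0.1 -0.3]
box 3 [490.22637323 135.59934622] 84.69663891929329 [-0.4 -1.2 -0.6 -1.3 -0.6  0.4 -0.7 -0.1 -0.4 -1.6  0.  -0.9 -1.3 -0.9
 -0.5 -1.1]
stand 1 [ 634.18164633 -150.61074943] 0.6273350525051516 [ 0.4 -1.1 -0.5  0.9  0.1  0.1] [[634.9, -215.6, 183.0], [598.5, -216.0, 204.0], [597.1, -86.0, 204.0]]
stand 2 [ 637.44779085 -149.0703791 ] 0.776818391472609 [ 0.3  0.2 -0.3 -0.1] [[638.3, -214.1, 183.0], [601.9, -214.6, 204.0], [600.2, -84.6, 204.0]]
stand 3 [ 634.61731303 -150.49413629] 0.527222448421161 [ 0.4 -1.2 -0.5  0.8 -0.  -0.1  0.3 -0.5 -0.4 -0.7] [[635.2, -215.5, 183.0], [598.8, -215.8, 204.0], [597.6, -85.8, 204.0]]
foot [502.97440587 -28.42664014  18.        ]
foot [ 505.41231332 -278.52163855   18.        ]
ink [463.98838504 -39.02051998  52.        ]
bowl [ 404.80973807 -318.11684493   45.        ]
size [782.55835865   4.04090486  62.        ]
```

```bash
cat >> h.py <<'E'
import json,os
from scipy.spatial.transform import Slerp
CMD="cmd.json"
def load():
    d=json.load(open(CMD)); return np.array(d["p"]),np.array(d["R"])
def save(p,Rm): json.dump({"p":list(map(float,p)),"R":np.asarray(Rm).tolist()},open(CMD,"w"))
def rows(tgts):
    """tgts: list of (pos mm, R, fingers, n). prints one call (<=12 rows) and stores expected end in next.json"""
    p0,R0=load(); p,Rm=p0,R0; out=[]
    for (q,Q,f,n) in tgts:
        sl=Slerp([0,1],R.from_matrix([Rm,Q]))
        for k in range(1,n+1):
            a=k/n; pp=p+(q-p)*a; RR=sl(a)
            w=(RR*R.from_matrix(R0).inv()).as_rotvec()
            out.append([f,[round(x/1000,4) for x in (pp-p0)],[round(x,3) for x in w]])
        p,Rm=q,Q
    assert len(out)<=12,len(out)
    l=out[-1]; e=p0+1000*np.array(l[1]); E=R.from_rotvec(l[2]).as_matrix()@R0
    json.dump({"p":list(e),"R":E.tolist()},open("next.json","w"))
    print(json.dumps([[o[0],[float(x)+0. for x in o[1]],[float(x)+0. for x in o[2]]] for o in out]))
def commit(): os.replace("next.json",CMD)
yaw=np.radians(84.7); xb=np.array([np.cos(yaw),np.sin(yaw),0]); yb=np.array([-np.sin(yaw),np.cos(yaw),0]); zb=np.array([0,0,1.])
BF=np.array([490.5,135.5,70.])
def Rt(th):
    th=np.radians(th); d=np.cos(th)*xb-np.sin(th)*zb; n=np.sin(th)*xb+np.cos(th)*zb
    return np.column_stack([yb,n,d])
def lip(phi,by=20):
    phi=np.radians(phi); return BF+200*xb+214*(-np.cos(phi)*xb+np.sin(phi)*zb)+by*yb
def tcp(P,th,t=18,e=9,w=45):
    M=Rt(th); return P-(t-e)*M[:,2]+w/2*M[:,1]
E
python3 - <<'E'
from h import *
a=np.radians(65.55); y=np.array([np.cos(a),np.sin(a),0]);z=np.array([0,0,-1.])
R0=np.column_stack([np.cross(y,z),y,z]); save([238.037,523.453,253.329],R0)
P=lip(0); pre=tcp(P,35)-70*xb-8*zb; print(P,pre)
hi=pre+[0,0,120]
p0,_=load()
rows([(p0+(hi-p0)*.5,Rt(90),120,12)])
commit()
rows([(hi,Rt(35),120,12)])
E
```

```text
[469.29231781 123.40726597  70.        ] [463.33747252  59.21598284  85.59310892]
[[120, [0.0094, -0.0193, -0.002], [0.0, 0.0, 0.028]], [120, [0.0188, -0.0387, -0.004], [0.0, 0.0, 0.056]], [120, [0.0282, -0.058, -0.006], [0.0, 0.0, 0.084]], [120, [0.0376, -0.0774, -0.008], [0.0, 0.0, 0.111]], [120, [0.0469, -0.0967, -0.0099], [0.0, 0.0, 0.139]], [120, [0.0563, -0.1161, -0.0119], [0.0, 0.0, 0.167]], [120, [0.0657, -0.1354, -0.0139], [0.0, 0.0, 0.195]], [120, [0.0751, -0.1547, -0.0159], [0.0, 0.0, 0.223]], [120, [0.0845, -0.1741, -0.0179], [0.0, 0.0, 0.251]], [120, [0.0939, -0.1934, -0.0199], [0.0, 0.0, 0.279]], [120, [0.1033, -0.2128, -0.0219], [0.0, 0.0, 0.306]], [120, [0.1127, -0.2321, -0.0239], [0.0, 0.0, 0.334]]]
[[120, [0.0094, -0.0193, -0.002], [0.08, -0.007, 0.0]], [120, [0.0188, -0.0387, -0.004], [0.159, -0.015, 0.0]], [120, [0.0282, -0.058, -0.006], [0.239, -0.022, 0.0]], [120, [0.0375, -0.0774, -0.0079], [0.319, -0.03, 0.0]], [120, [0.0469, -0.0967, -0.0099], [0.398, -0.037, 0.0]], [120, [0.0563, -0.1161, -0.0119], [0.478, -0.044, 0.0]], [120, [0.0657, -0.1354, -0.0139], [0.558, -0.052, 0.0]], [120, [0.0751, -0.1548, -0.0159], [0.637, -0.059, 0.0]], [120, [0.0845, -0.1741, -0.0179], [0.717, -0.067, 0.0]], [120, [0.0938, -0.1934, -0.0199], [0.797, -0.074, 0.0]], [120, [0.1032, -0.2128, -0.0218], [0.876, -0.081, 0.0]], [120, [0.1126, -0.2321, -0.0238], [0.956, -0.089, 0.0]]]
```

Call:
arm_command(
  motion=[
    [120, [0.019, -0.039, -0.004], [0, 0, 0.056]],
    [120, [0.038, -0.077, -0.008], [0, 0, 0.111]],
    [120, [0.056, -0.116, -0.012], [0, 0, 0.167]],
    [120, [0.075, -0.155, -0.016], [0, 0, 0.223]],
    [120, [0.094, -0.193, -0.02], [0, 0, 0.279]],
    [120, [0.1127, -0.2321, -0.0239], [0, 0, 0.334]],
  ],
)

```text
clock: 0.9
eef_pos: [351.0, 290.0, 229.1]
tool_rot: [[-0.996, 0.091, -0.0], [0.091, 0.996, -0.0], [0.0, -0.0, -1.0]]
contact_force: [0.7, 0.2, -0.0]
opening: 45.4
```

Call:
arm_command(
  motion=[
    [120, [0.0094, -0.0193, -0.002], [0.08, -0.007, 0]],
    [120, [0.0188, -0.0387, -0.004], [0.159, -0.015, 0]],
    [120, [0.0282, -0.058, -0.006], [0.239, -0.022, 0]],
    [120, [0.0375, -0.0774, -0.0079], [0.319, -0.03, 0]],
    [120, [0.0469, -0.0967, -0.0099], [0.398, -0.037, 0]],
    [120, [0.0563, -0.1161, -0.0119], [0.478, -0.044, 0]],
    [120, [0.0657, -0.1354, -0.0139], [0.558, -0.052, 0]],
    [120, [0.0751, -0.1548, -0.0159], [0.637, -0.059, 0]],
    [120, [0.0845, -0.1741, -0.0179], [0.717, -0.067, 0]],
    [120, [0.0938, -0.1934, -0.0199], [0.797, -0.074, 0]],
    [120, [0.1032, -0.2128, -0.0218], [0.876, -0.081, 0]],
    [120, [0.1126, -0.2321, -0.0238], [0.956, -0.089, 0]],
  ],
)

```text
clock: 2.4
eef_pos: [463.8, 58.3, 205.6]
tool_rot: [[-0.996, 0.053, 0.077], [0.093, 0.569, 0.817], [-0.001, 0.821, -0.572]]
contact_force: [-0.5, -0.7, 0.5]
opening: 45.4
```

```bash
cat > st.py <<'E'
from h import *
from cell import r,eyes
def show(pic=None,cams=("wrist",)):
    s=r.state(); p,Rm=load()
    e=R.from_matrix(s["tool_rot"]@Rm.T).as_rotvec(degrees=True)
    print("t%.2f pos %s cmd %s roterr %s F %s M %s open %.1f q %s"%(s["clock"],s["eef_pos"].round(1),p.round(1),e.round(1),s["contact_force"].round(1),s["wrist_torque"].round(2),s["opening"],s["q"].round(0)))
    if pic:
        for c in cams:
            im=eyes.camera(c); cv2.imwrite(f"pics/{pic}_{c}.png",im[:,:,::-1])
            pp=eyes.camera_params(c); np.savez(f"pics/{pic}_{c}.npz",K=pp["K"],cam_to_world=pp["cam_to_world"])
E
python3 - <<'E'
from h import commit; commit()
from st import *
show("a",("wrist","scene"))
E
```

```text
t2.40 pos [463.8  58.3 205.6] cmd [463.3  59.3 205.6] roterr [ 0.1 -0.1 -0. ] F [-0.5 -0.7  0.5] M [-0.7   0.02  0.03] open 45.4 q [-30.  26. -19.  76.  48. -38.]
```

View pics/a_scene.png

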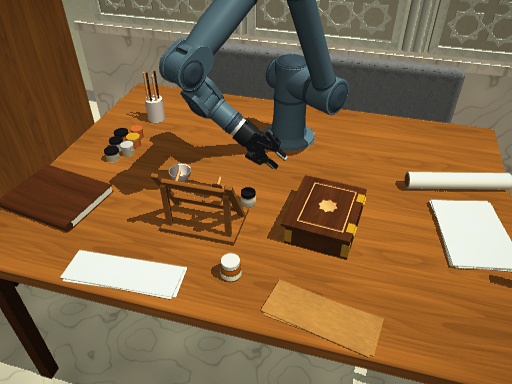

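View pics/a_wrist.png

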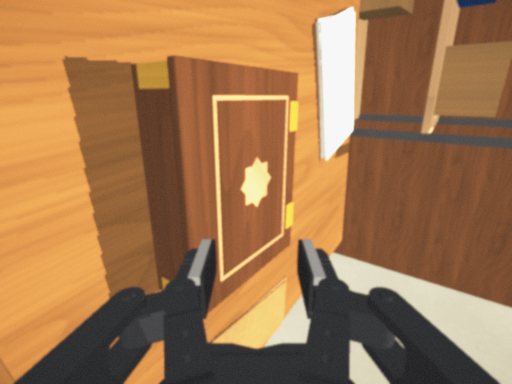

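Run:
```python
import cv2
a=cv2.imread("pics/a_wrist.png")[40:310,120:310]; cv2.imwrite("pics/aw.png",cv2.resize(a,None,fx=2.2,fy=2.2,interpolation=cv2.INTER_CUBIC))
```

```text
(no output)
```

View pics/aw.png

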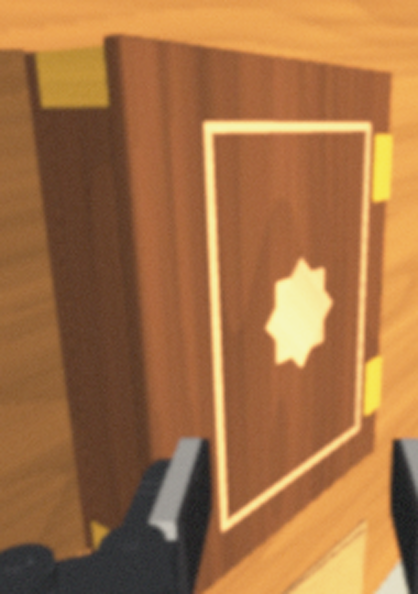

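Run:
```python
from h import *
p=dict(np.load("pics/a_wrist.npz"))
f=lambda u,v:(120+u/2.2,40+v/2.2)
for n,uv,z in [("front near top",f(120,37),80),("front near low",f(107,37),70),("front edge mid top",f(146,300),80),("low",f(134,300),70),("hinge near",f(392,72),80),("hinge far",f(375,450),80),("wall bottom",f(25,50),0)]:
    X=onz(p,uv,z); print(n,X.round(1),"box",((X-BF)@np.column_stack([xb,yb,zb])).round(1))
```

```text
front near top [359.3 131.1  80. ] box [-16.5 130.3  10. ]
front near low [358.6 133.7  70. ] box [-13.9 131.2   0. ]
front edge mid top [455.4 123.7  80. ] box [-15.   33.8  10. ]
low [457.7 125.8  70. ] box [-12.7  31.7   0. ]
hinge near [379.4 339.6  80. ] box [193.  129.5  10. ]
hinge far [637.2 313.3  80. ] box [ 190.6 -129.6   10. ]
wall bottom [359.2 146.2   0. ] box [ -1.5 131.7 -70. ]
```

Run:
```python
from h import *
P=lip(0); ins=tcp(P,35)-8*zb; pre=ins-70*xb
rows([(pre,Rt(35),120,5),(ins,Rt(35),120,6)])
```

```text
[[120, [0.0, 0.0, -0.024], [0.0, 0.0, 0.0]], [120, [0.0, 0.0, -0.048], [0.0, 0.0, 0.0]], [120, [0.0, 0.0, -0.072], [0.0, 0.0, 0.0]], [120, [0.0, 0.0, -0.096], [0.0, 0.0, 0.0]], [120, [0.0, 0.0, -0.12], [0.0, 0.0, 0.0]], [120, [0.0011, 0.0116, -0.12], [0.0, 0.0, 0.0]], [120, [0.0022, 0.0232, -0.12], [0.0, 0.0, 0.0]], [120, [0.0032, 0.0348, -0.12], [0.0, 0.0, 0.0]], [120, [0.0043, 0.0464, -0.12], [0.0, 0.0, 0.0]], [120, [0.0054, 0.058, -0.12], [0.0, 0.0, 0.0]], [120, [0.0065, 0.0697, -0.12], [0.0, 0.0, 0.0]]]
```

Call:
arm_command(
  motion=[
    [120, [0, 0, -0.024], [0, 0, 0]],
    [120, [0, 0, -0.048], [0, 0, 0]],
    [120, [0, 0, -0.072], [0, 0, 0]],
    [120, [0, 0, -0.096], [0, 0, 0]],
    [120, [0, 0, -0.12], [0, 0, 0]],
    [120, [0.0011, 0.0116, -0.12], [0, 0, 0]],
    [120, [0.0022, 0.0232, -0.12], [0, 0, 0]],
    [120, [0.0032, 0.0348, -0.12], [0, 0, 0]],
    [120, [0.0043, 0.0464, -0.12], [0, 0, 0]],
    [120, [0.0054, 0.058, -0.12], [0, 0, 0]],
    [120, [0.0065, 0.0697, -0.12], [0, 0, 0]],
  ],
)

```text
clock: 3.88
eef_pos: [469.9, 129.8, 85.8]
tool_rot: [[-0.996, 0.053, 0.076], [0.093, 0.571, 0.816], [-0.0, 0.819, -0.573]]
contact_force: [-0.5, -0.6, -0.3]
opening: 45.4
```

Run:
```python
from h import commit; commit()
from st import *
show("b",("wrist","scene"))
a=cv2.imread("pics/b_scene.png")[130:270,200:380]; cv2.imwrite("pics/bs.png",cv2.resize(a,None,fx=4,fy=4,interpolation=cv2.INTER_CUBIC))
```

```text
t3.88 pos [469.9 129.8  85.8] cmd [469.8 129.   85.6] roterr [ 0. -0.  0.] F [-0.5 -0.6 -0.3] M [-0.71  0.06 -0.01] open 45.4 q [-21.  32. -30.  50.  52. -26.]
```

View pics/b_wrist.png

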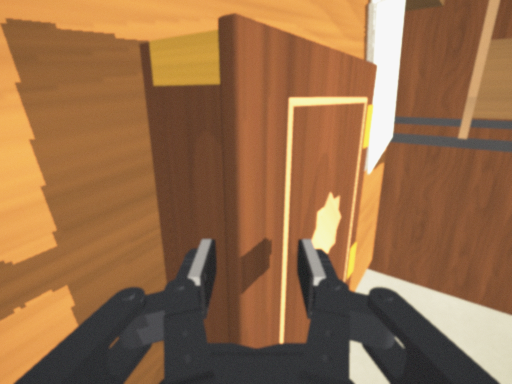

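View pics/bs.png

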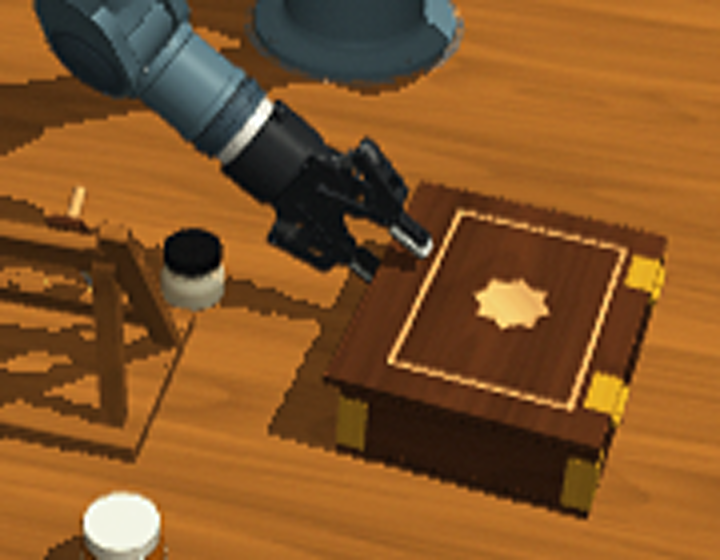

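Run:
```python
from h import *
p=dict(np.load("pics/b_wrist.npz"))
C,M=load()
for by in(132,80,50,30):
    for z in(0,10): print(by,z,proj(p,lip(0,by)+z*zb).round(0))
pos=np.array([469.9,129.8,85.8])
for t in(8,14,18,22): print("tip",t,proj(p,pos+t*M[:,2]-22.7*M[:,1]).round(0),proj(p,pos+t*M[:,2]-22.7*M[:,1]+11*M[:,0]).round(0))
```

```text
132 0 [[214.  18.]]
132 10 [[234.  14.]]
80 0 [[219. 154.]]
80 10 [[237. 157.]]
50 0 [[222. 217.]]
50 10 [[239. 223.]]
30 0 [[223. 255.]]
30 10 [[239. 261.]]
tip 8 [[213. 267.]] [[212. 249.]]
tip 14 [[215. 261.]] [[214. 243.]]
tip 18 [[216. 257.]] [[215. 239.]]
tip 22 [[217. 253.]] [[216. 236.]]
```

```bash
sed -i 's/^BF=.*/BF=np.array([490.5,135.5,70.])+2*xb/' h.py
python3 - <<'E'
from h import *
rows([(tcp(lip(0),35)-8*zb,Rt(35),120,1),(tcp(lip(0),35),Rt(35),120,3)]+[(tcp(lip(a),35),Rt(35),120,1) for a in (1,2,3.5,5,7,9,11)])
E
```

```text
[[120, [0.0002, 0.002, 0.0], [0.0, 0.0, 0.0]], [120, [0.0002, 0.002, 0.0026], [0.0, 0.0, 0.0]], [120, [0.0002, 0.002, 0.0053], [0.0, 0.0, 0.0]], [120, [0.0002, 0.002, 0.008], [0.0, 0.0, 0.0]], [120, [0.0002, 0.002, 0.0117], [0.0, 0.0, 0.0]], [120, [0.0002, 0.0021, 0.0154], [0.0, 0.0, 0.0]], [120, [0.0002, 0.0024, 0.021], [0.0, 0.0, 0.0]], [120, [0.0002, 0.0028, 0.0266], [0.0, 0.0, 0.0]], [120, [0.0003, 0.0035, 0.034], [0.0, 0.0, 0.0]], [120, [0.0004, 0.0046, 0.0414], [0.0, 0.0, 0.0]], [120, [0.0005, 0.0059, 0.0488], [0.0, 0.0, 0.0]]]
```

Call:
arm_command(
  motion=[
    [120, [0.0002, 0.002, 0], [0, 0, 0]],
    [120, [0.0002, 0.002, 0.0026], [0, 0, 0]],
    [120, [0.0002, 0.002, 0.0053], [0, 0, 0]],
    [120, [0.0002, 0.002, 0.008], [0, 0, 0]],
    [120, [0.0002, 0.002, 0.0117], [0, 0, 0]],
    [120, [0.0002, 0.0021, 0.0154], [0, 0, 0]],
    [120, [0.0002, 0.0024, 0.021], [0, 0, 0]],
    [120, [0.0002, 0.0028, 0.0266], [0, 0, 0]],
    [120, [0.0003, 0.0035, 0.034], [0, 0, 0]],
    [120, [0.0004, 0.0046, 0.0414], [0, 0, 0]],
    [120, [0.0005, 0.0059, 0.0488], [0, 0, 0]],
  ],
)

```text
clock: 5.35
eef_pos: [470.5, 134.8, 135.0]
tool_rot: [[-0.996, 0.053, 0.076], [0.093, 0.571, 0.816], [-0.0, 0.819, -0.573]]
contact_force: [0.5, -2.7, -1.4]
opening: 45.5
```

Run:
```python
from h import commit; commit()
from st import *
show("c",("wrist","scene"))
a=cv2.imread("pics/c_scene.png")[130:270,200:380]; cv2.imwrite("pics/cs.png",cv2.resize(a,None,fx=3,fy=3,interpolation=cv2.INTER_CUBIC))
rows([(tcp(lip(a),max(35,a)),Rt(max(35,a)),120,1) for a in (13,15,17,19,21,23,25,27,29.5,32,34.5,37)])
```

```text
t5.35 pos [470.5 134.8 135. ] cmd [470.3 134.9 134.4] roterr [-0. -0. -0.] F [ 0.5 -2.7 -1.4] M [-1.15 -0.03 -0.15] open 45.5 q [-21.  27. -28.  55.  52. -25.]
[[120, [0.0002, 0.0015, 0.0073], [0.0, 0.0, 0.0]], [120, [0.0003, 0.0033, 0.0146], [0.0, 0.0, 0.0]], [120, [0.0005, 0.0054, 0.0217], [0.0, 0.0, 0.0]], [120, [0.0007, 0.0077, 0.0288], [0.0, 0.0, 0.0]], [120, [0.001, 0.0102, 0.0359], [0.0, 0.0, 0.0]], [120, [0.0012, 0.013, 0.0428], [0.0, 0.0, 0.0]], [120, [0.0015, 0.016, 0.0496], [0.0, 0.0, 0.0]], [120, [0.0018, 0.0193, 0.0563], [0.0, 0.0, 0.0]], [120, [0.0022, 0.0237, 0.0645], [0.0, 0.0, 0.0]], [120, [0.0027, 0.0284, 0.0726], [0.0, 0.0, 0.0]], [120, [0.0031, 0.0335, 0.0804], [0.0, 0.0, 0.0]], [120, [0.0037, 0.0398, 0.0877], [-0.035, 0.003, 0.0]]]
```

View pics/cs.png

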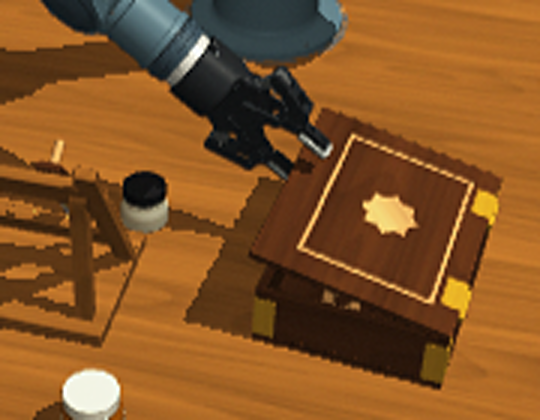

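View pics/c_wrist.png

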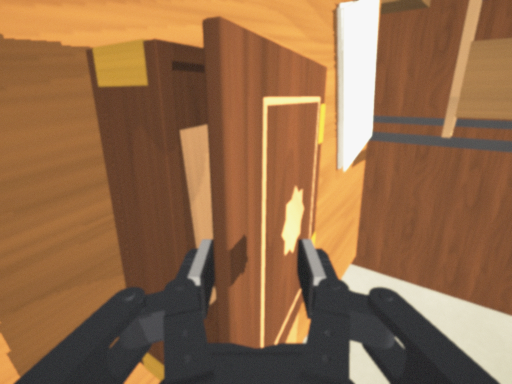

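Lid is rising, contact force is about 3 N, and the box has not moved. I'll continue.

Call:
arm_command(
  motion=[
    [120, [0.0002, 0.0015, 0.0073], [0, 0, 0]],
    [120, [0.0003, 0.0033, 0.0146], [0, 0, 0]],
    [120, [0.0005, 0.0054, 0.0217], [0, 0, 0]],
    [120, [0.0007, 0.0077, 0.0288], [0, 0, 0]],
    [120, [0.001, 0.0102, 0.0359], [0, 0, 0]],
    [120, [0.0012, 0.013, 0.0428], [0, 0, 0]],
    [120, [0.0015, 0.016, 0.0496], [0, 0, 0]],
    [120, [0.0018, 0.0193, 0.0563], [0, 0, 0]],
    [120, [0.0022, 0.0237, 0.0645], [0, 0, 0]],
    [120, [0.0027, 0.0284, 0.0726], [0, 0, 0]],
    [120, [0.0031, 0.0335, 0.0804], [0, 0, 0]],
    [120, [0.0037, 0.0398, 0.0877], [-0.035, 0.003, 0]],
  ],
)

```text
clock: 6.95
eef_pos: [473.7, 174.8, 222.1]
tool_rot: [[-0.996, 0.058, 0.074], [0.093, 0.6, 0.795], [0.002, 0.798, -0.602]]
contact_force: [-0.5, -0.1, -1.6]
opening: 45.4
```

Run:
```python
from h import commit; commit()
from st import *
show("d",("scene",))
a=cv2.imread("pics/d_scene.png")[110:270,200:380]; cv2.imwrite("pics/ds.png",cv2.resize(a,None,fx=3,fy=3,interpolation=cv2.INTER_CUBIC))
rows([(tcp(lip(a),a),Rt(a),120,1) for a in np.arange(39.5,68,2.5)])
```

```text
t6.95 pos [473.7 174.8 222.1] cmd [474.  174.7 222.1] roterr [-0.   0.1 -0. ] F [-0.5 -0.1 -1.6] M [-0.92  0.1   0.02] open 45.4 q [-15.  17. -25.  60.  52. -16.]
[[120, [0.0006, 0.0067, 0.0071], [-0.043, 0.004, 0.0]], [120, [0.0013, 0.0138, 0.0138], [-0.087, 0.008, 0.0]], [120, [0.002, 0.0212, 0.0202], [-0.13, 0.012, 0.0]], [120, [0.0027, 0.0288, 0.0263], [-0.174, 0.016, 0.0]], [120, [0.0034, 0.0367, 0.0321], [-0.217, 0.021, 0.0]], [120, [0.0042, 0.0448, 0.0374], [-0.261, 0.025, 0.0]], [120, [0.0049, 0.0531, 0.0425], [-0.304, 0.029, 0.0]], [120, [0.0057, 0.0617, 0.0471], [-0.348, 0.033, 0.0]], [120, [0.0065, 0.0704, 0.0514], [-0.391, 0.037, 0.0]], [120, [0.0074, 0.0794, 0.0553], [-0.434, 0.041, 0.0]], [120, [0.0082, 0.0885, 0.0588], [-0.478, 0.045, 0.0]], [120, [0.0091, 0.0977, 0.0619], [-0.521, 0.049, 0.0]]]
```

View pics/ds.png

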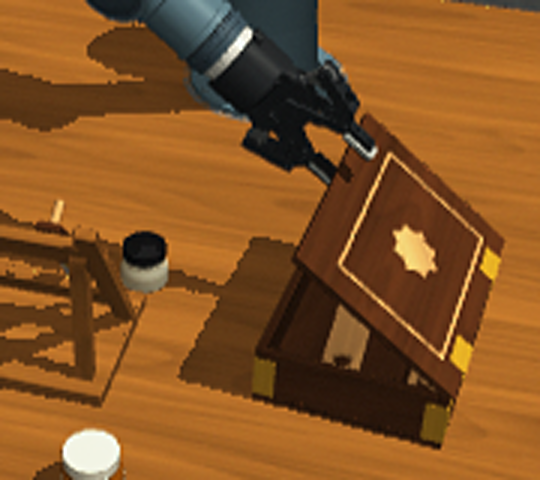

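Call:
arm_command(
  motion=[
    [120, [0.0006, 0.0067, 0.0071], [-0.043, 0.004, 0]],
    [120, [0.0013, 0.0138, 0.0138], [-0.087, 0.008, 0]],
    [120, [0.002, 0.0212, 0.0202], [-0.13, 0.012, 0]],
    [120, [0.0027, 0.0288, 0.0263], [-0.174, 0.016, 0]],
    [120, [0.0034, 0.0367, 0.0321], [-0.217, 0.021, 0]],
    [120, [0.0042, 0.0448, 0.0374], [-0.261, 0.025, 0]],
    [120, [0.0049, 0.0531, 0.0425], [-0.304, 0.029, 0]],
    [120, [0.0057, 0.0617, 0.0471], [-0.348, 0.033, 0]],
    [120, [0.0065, 0.0704, 0.0514], [-0.391, 0.037, 0]],
    [120, [0.0074, 0.0794, 0.0553], [-0.434, 0.041, 0]],
    [120, [0.0082, 0.0885, 0.0588], [-0.478, 0.045, 0]],
    [120, [0.0091, 0.0977, 0.0619], [-0.521, 0.049, 0]],
  ],
)

```text
clock: 8.5
eef_pos: [482.6, 272.8, 284.3]
tool_rot: [[-0.996, 0.085, 0.035], [0.092, 0.917, 0.389], [0.001, 0.39, -0.921]]
contact_force: [-0.4, -0.7, -0.4]
opening: 45.4
```

Run:
```python
from h import commit; commit()
from st import *
show("e",("scene",))
a=cv2.imread("pics/e_scene.png")[90:270,200:400]; cv2.imwrite("pics/es.png",cv2.resize(a,None,fx=3,fy=3,interpolation=cv2.INTER_CUBIC))
rows([(tcp(lip(a),min(a,92)),Rt(min(a,92)),120,1) for a in np.linspace(67,97,13)[1:]])
```

```text
t8.50 pos [482.6 272.8 284.3] cmd [483.1 272.4 284. ] roterr [-0.  0.  0.] F [-0.4 -0.7 -0.4] M [-0.45  0.05 -0.04] open 45.4 q [11. 11. -9. 63. 22. 18.]
[[120, [0.0008, 0.0094, 0.0027], [-0.044, 0.004, 0.0]], [120, [0.0017, 0.0188, 0.005], [-0.087, 0.008, 0.0]], [120, [0.0026, 0.0284, 0.0069], [-0.131, 0.012, 0.0]], [120, [0.0035, 0.038, 0.0083], [-0.174, 0.016, 0.0]], [120, [0.0044, 0.0477, 0.0093], [-0.218, 0.02, 0.0]], [120, [0.0053, 0.0574, 0.0099], [-0.261, 0.024, 0.0]], [120, [0.0062, 0.0671, 0.0101], [-0.304, 0.028, 0.0]], [120, [0.0071, 0.0769, 0.0098], [-0.348, 0.032, 0.0]], [120, [0.008, 0.0866, 0.0092], [-0.391, 0.036, 0.0]], [120, [0.0089, 0.0963, 0.008], [-0.435, 0.04, 0.0]], [120, [0.0098, 0.1056, 0.0075], [-0.435, 0.04, 0.0]], [120, [0.0106, 0.1148, 0.0066], [-0.435, 0.04, 0.0]]]
```

View pics/es.png

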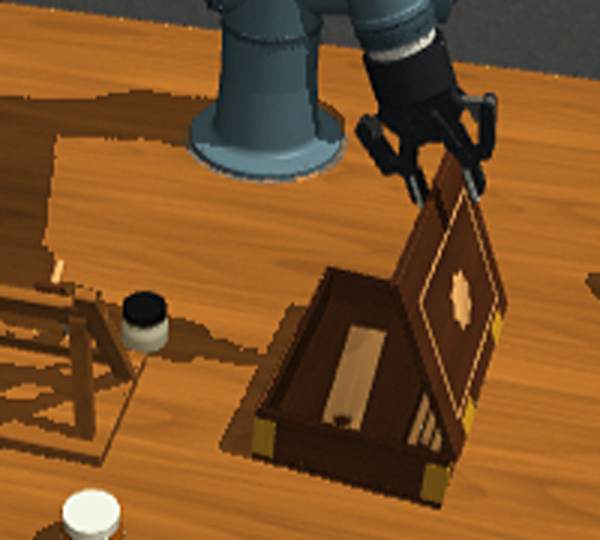

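Call:
arm_command(
  motion=[
    [120, [0.0008, 0.0094, 0.0027], [-0.044, 0.004, 0]],
    [120, [0.0017, 0.0188, 0.005], [-0.087, 0.008, 0]],
    [120, [0.0026, 0.0284, 0.0069], [-0.131, 0.012, 0]],
    [120, [0.0035, 0.038, 0.0083], [-0.174, 0.016, 0]],
    [120, [0.0044, 0.0477, 0.0093], [-0.218, 0.02, 0]],
    [120, [0.0053, 0.0574, 0.0099], [-0.261, 0.024, 0]],
    [120, [0.0062, 0.0671, 0.0101], [-0.304, 0.028, 0]],
    [120, [0.0071, 0.0769, 0.0098], [-0.348, 0.032, 0]],
    [120, [0.008, 0.0866, 0.0092], [-0.391, 0.036, 0]],
    [120, [0.0089, 0.0963, 0.008], [-0.435, 0.04, 0]],
    [120, [0.0098, 0.1056, 0.0075], [-0.435, 0.04, 0]],
    [120, [0.0106, 0.1148, 0.0066], [-0.435, 0.04, 0]],
  ],
)

```text
clock: 10.05
eef_pos: [493.7, 387.5, 290.5]
tool_rot: [[-0.996, 0.093, -0.004], [0.093, 0.995, -0.034], [0.0, -0.034, -0.999]]
contact_force: [-0.5, 0.1, -0.4]
opening: 45.3
```

Run:
```python
from h import commit; commit()
from st import *
show("f",("scene",))
a=cv2.imread("pics/f_scene.png")[60:270,200:420]; cv2.imwrite("pics/fs.png",cv2.resize(a,None,fx=2.7,fy=2.7,interpolation=cv2.INTER_CUBIC))
```

```text
t10.05 pos [493.7 387.5 290.5] cmd [493.7 387.2 290.6] roterr [ 0.1  0.  -0. ] F [-0.5  0.1 -0.4] M [ 0.05  0.04 -0.01] open 45.3 q [33. 29. 22. 84. -2. 38.]
```

View pics/fs.png

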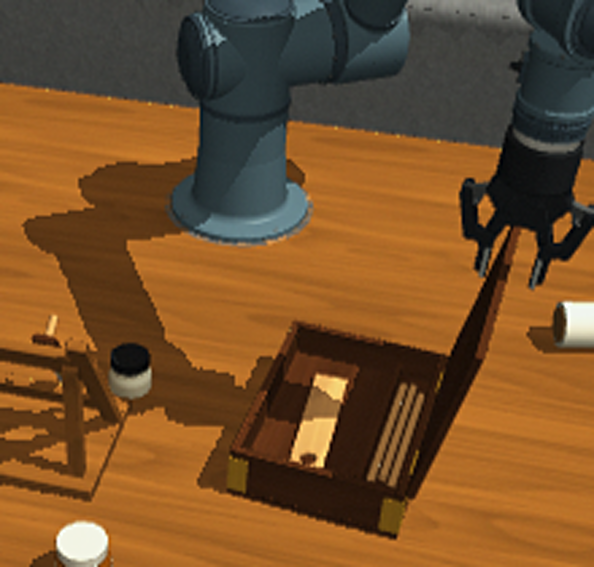

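Call:
arm_command(
  motion=[
    [120, [0, 0, 0.015], [0, 0, 0]],
    [120, [0, 0, 0.035], [0, 0, 0]],
    [60, [0, -0.03, 0.06], [0.035, -0.003, 0]],
    [0, [0, -0.09, 0.06], [0.035, -0.003, 0]],
    [0, [0, -0.14, 0.05], [0.035, -0.003, 0]],
    [0, [0, -0.18, 0.03], [0.035, -0.003, 0]],
    [0, [0, -0.18, 0.03], [0.035, -0.003, 0]],
  ],
)

```text
clock: 10.98
eef_pos: [492.2, 204.3, 319.3]
tool_rot: [[-0.995, 0.097, -0.004], [0.097, 0.995, -0.001], [0.003, -0.001, -1.0]]
contact_force: [-0.3, 0.3, 0.3]
opening: 85.5
```

Run:
```python
from h import *
p,M=load(); save(p+[0,-180,30],R.from_rotvec([.035,-.003,0]).as_matrix()@M)
from st import *
show("g",("scene","top","wrist"))
a=cv2.imread("pics/g_scene.png")[60:270,200:420]; cv2.imwrite("pics/gs.png",cv2.resize(a,None,fx=2.7,fy=2.7,interpolation=cv2.INTER_CUBIC))
```

```text
t10.97 pos [492.2 204.3 319.3] cmd [493.7 207.2 320.6] roterr [-0.   0.2 -0.3] F [-0.3  0.3  0.3] M [ 0.02  0.02 -0.01] open 85.5 q [16. 16.  7. 81.  0. 21.]
```

View pics/gs.png

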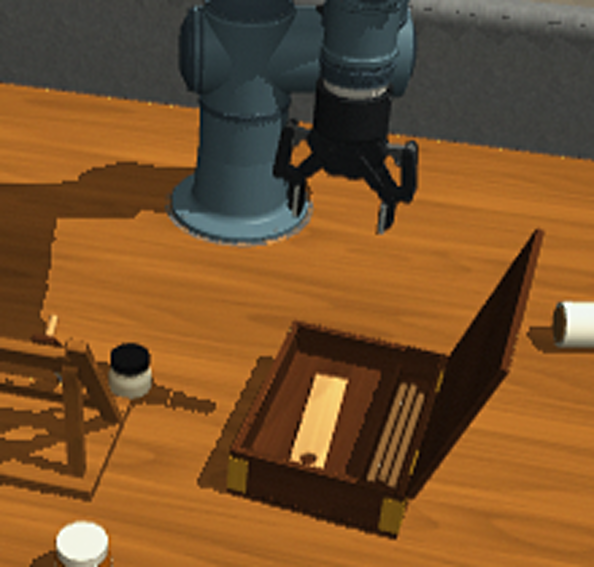

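View pics/g_top.png

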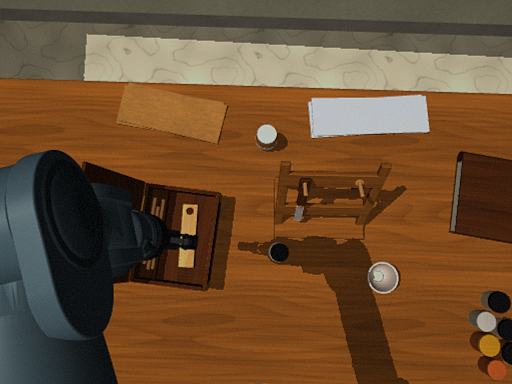

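View pics/g_wrist.png

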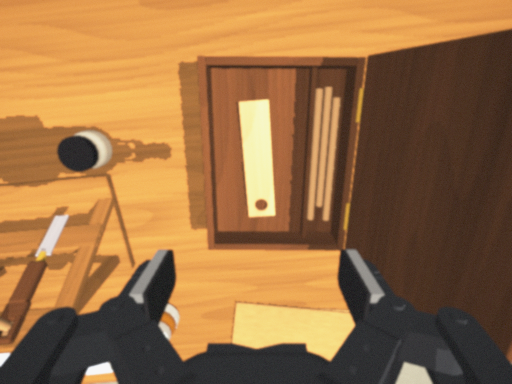

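Run:
```python
from st import *
show("h")
a=cv2.imread("pics/h_wrist.png")[85:230,200:340]; cv2.imwrite("pics/hw.png",cv2.resize(a,None,fx=4,fy=4,interpolation=cv2.INTER_CUBIC))
```

```text
t11.12 pos [494.  207.7 321.4] cmd [493.7 207.2 320.6] roterr [ 0.1 -0.1 -0. ] F [0.6 0.4 0.9] M [ 0.03  0.05 -0.05] open 85.2 q [16. 16.  7. 81.  0. 21.]
```

View pics/hw.png

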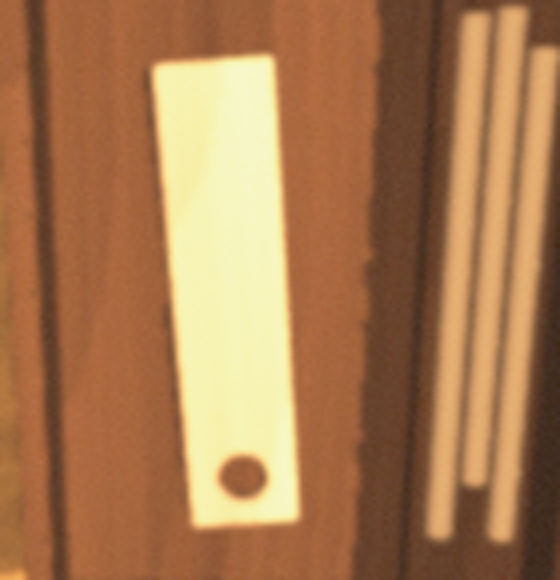

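Run:
```python
from h import *
p=dict(np.load("pics/h_wrist.npz"))
f=lambda u,v:(200+u/4,85+v/4)
C=[onz(p,f(*c),34) for c in[(152,65),(274,55),(299,520),(193,527)]]
for c in C: print(c.round(1))
h=onz(p,f(243,476),34); print("hole",h)
C=np.array(C); ctr=C.mean(0); ax=(C[2]+C[3]-C[0]-C[1])/2; print(ctr,np.linalg.norm(ax),np.linalg.norm(C[1]-C[0]),np.linalg.norm(C[2]-C[3]),np.degrees(np.arctan2(ax[1],ax[0])),"hole dist",np.linalg.norm(h-ctr))
print("box coords ctr",(ctr-BF)@np.column_stack([xb,yb,zb]))
```

```text
[418.  189.8  34. ]
[418.5 231.1  34. ]
[589.7 227.6  34. ]
[588.9 186.5  34. ]
hole [569.52864852 207.62603589  34.        ]
[503.76807985 208.75351385  34.        ] 171.05672482887007 41.37222635264651 41.08922297513515 -1.128514316268637 hole dist 65.77023337338608
box coords ctr [ 72.1659133  -6.4448847 -36.       ]
```

```bash
cat >> h.py <<'E'
def Rdown(deg):
    a=np.radians(deg); y=np.array([np.cos(a),np.sin(a),0]); z=np.array([0,0,-1.]); return np.column_stack([np.cross(y,z),y,z])
E
python3 - <<'E'
from h import *
rows([(np.array([503.8,208.7,100]),Rdown(88.9),105,7),(np.array([503.8,208.7,72]),Rdown(88.9),105,3)])
E
```

```text
[[105, [0.0014, 0.0002, -0.0315], [0.0, 0.0, 0.011]], [105, [0.0029, 0.0004, -0.063], [0.0, 0.0, 0.021]], [105, [0.0043, 0.0007, -0.0946], [0.0, 0.0, 0.032]], [105, [0.0058, 0.0009, -0.1261], [0.0, 0.0, 0.042]], [105, [0.0072, 0.0011, -0.1576], [0.0, 0.0, 0.053]], [105, [0.0086, 0.0013, -0.1891], [0.0, 0.0, 0.063]], [105, [0.0101, 0.0015, -0.2206], [0.0, 0.0, 0.074]], [105, [0.0101, 0.0015, -0.23], [0.0, 0.0, 0.074]], [105, [0.0101, 0.0015, -0.2393], [0.0, 0.0, 0.074]], [105, [0.0101, 0.0015, -0.2486], [0.0, 0.0, 0.074]]]
```

Call:
arm_command(
  motion=[
    [105, [0.0014, 0.0002, -0.0315], [0, 0, 0.011]],
    [105, [0.0029, 0.0004, -0.063], [0, 0, 0.021]],
    [105, [0.0043, 0.0007, -0.0946], [0, 0, 0.032]],
    [105, [0.0058, 0.0009, -0.1261], [0, 0, 0.042]],
    [105, [0.0072, 0.0011, -0.1576], [0, 0, 0.053]],
    [105, [0.0086, 0.0013, -0.1891], [0, 0, 0.063]],
    [105, [0.0101, 0.0015, -0.2206], [0, 0, 0.074]],
    [105, [0.0101, 0.0015, -0.23], [0, 0, 0.074]],
    [105, [0.0101, 0.0015, -0.2393], [0, 0, 0.074]],
    [105, [0.0101, 0.0015, -0.2486], [0, 0, 0.074]],
    [105, [0.0101, 0.0015, -0.2486], [0, 0, 0.074]],
  ],
)

```text
clock: 12.55
eef_pos: [503.8, 208.7, 72.0]
tool_rot: [[-1.0, 0.019, -0.0], [0.019, 1.0, 0.0], [0.0, 0.0, -1.0]]
contact_force: [0.1, -0.4, 0.5]
opening: 50.1
```

Run:
```python
from h import commit; commit()
from st import *
show("i")
```

```text
t12.55 pos [503.8 208.7  72. ] cmd [503.8 208.7  72. ] roterr [ 0.  0. -0.] F [ 0.1 -0.4  0.5] M [0.01 0.   0.  ] open 50.1 q [ 16.  25. -18.  47.   0.  17.]
```

View pics/i_wrist.png

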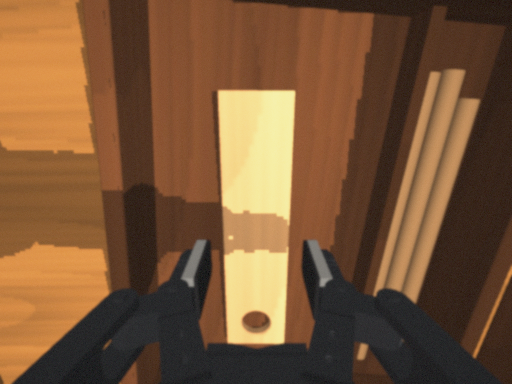

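Call:
arm_command(
  motion=[
    [105, [0, 0, -0.008], [0, 0, 0]],
    [105, [0, 0, -0.016], [0, 0, 0]],
    [105, [0, 0, -0.021], [0, 0, 0]],
    [105, [0, 0, -0.023], [0, 0, 0]],
    [105, [0, 0, -0.024], [0, 0, 0]],
    [105, [0, 0, -0.024], [0, 0, 0]],
  ],
)

```text
clock: 13.35
eef_pos: [503.9, 208.7, 48.1]
tool_rot: [[-1.0, 0.019, 0.0], [0.019, 1.0, 0.0], [-0.0, 0.0, -1.0]]
contact_force: [0.7, -0.4, -1.3]
opening: 50.3
```

Call:
arm_command(
  motion=[
    [105, [0, 0, -0.001], [0, 0, 0]],
    [105, [0, 0, -0.001], [0, 0, 0]],
  ],
)

```text
clock: 13.6
eef_pos: [503.9, 208.7, 47.1]
tool_rot: [[-1.0, 0.019, 0.0], [0.019, 1.0, 0.0], [-0.0, 0.0, -1.0]]
contact_force: [0.2, 0.4, 0.0]
opening: 50.3
```

Call:
arm_command(
  motion=[
    [105, [0, 0, -0.001], [0, 0, 0]],
    [105, [0, 0, -0.001], [0, 0, 0]],
  ],
)

```text
clock: 13.85
eef_pos: [503.9, 208.7, 46.9]
tool_rot: [[-1.0, 0.019, 0.001], [0.019, 1.0, 0.0], [-0.001, 0.0, -1.0]]
contact_force: [-1.6, -0.5, 7.9]
opening: 50.5
```

Call:
arm_command(
  motion=[
    [105, [0, 0, 0.0025], [0, 0, 0]],
    [150, [0, 0, 0.0025], [0, 0, 0]],
    [170, [0, 0, 0.0025], [0, 0, 0]],
    [170, [0, 0, 0.0025], [0, 0, 0]],
    [170, [0, 0, 0.0025], [0, 0, 0]],
  ],
  squeeze=30,
)

```text
clock: 14.48
eef_pos: [504.3, 208.8, 49.1]
tool_rot: [[-1.0, 0.019, 0.001], [0.019, 1.0, 0.0], [-0.001, 0.0, -1.0]]
contact_force: [-1.7, -0.8, 5.6]
opening: 38.6
```

Run:
```python
from h import *
p,M=load(); save([503.8,208.7,48.5],M)
from st import *
show("j")
```

```text
t14.47 pos [504.3 208.8  49.1] cmd [503.8 208.7  48.5] roterr [ 0.  -0.1 -0. ] F [-1.7 -0.8  5.6] M [-0.04  0.23 -0.03] open 38.6 q [ 16.  27. -20.  43.   0.  17.]
```

View pics/j_wrist.png

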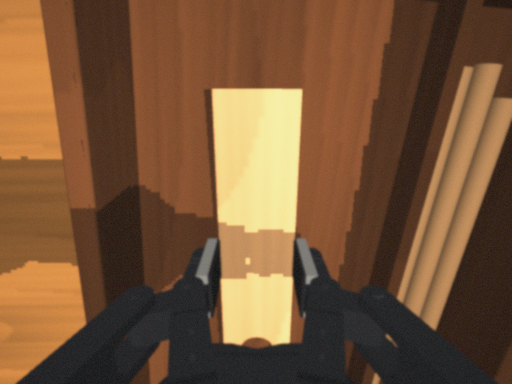

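Call:
arm_command(
  motion=[
    [170, [0, 0, 0.008], [0, 0, 0]],
    [170, [0, 0, 0.025], [0, 0, 0]],
    [170, [0, 0, 0.05], [0, 0, 0]],
    [170, [0, 0, 0.085], [0, 0, 0]],
    [170, [0, 0, 0.12], [0, 0, 0]],
    [170, [0, 0, 0.155], [0, 0, 0]],
    [170, [0, 0, 0.19], [0, 0, 0]],
    [170, [0, 0, 0.19], [0, 0, 0]],
  ],
)

```text
clock: 15.52
eef_pos: [505.7, 209.2, 241.7]
tool_rot: [[-1.0, 0.019, 0.006], [0.019, 1.0, 0.002], [-0.006, 0.002, -1.0]]
contact_force: [0.6, 0.2, -1.1]
opening: 38.9
```

Run:
```python
from h import *
p,M=load(); save(p+[0,0,190],M)
from st import *
show("k",("wrist","top"))
s=r.state(); T=eyes.camera_params("wrist")
C=s["tool_rot"].T@(T["cam_to_world"][:3,3]-s["eef_pos"]); Rc=s["tool_rot"].T@T["cam_to_world"][:3,:3]
print(C.round(1),Rc.round(3).tolist())
np.savez("cam.npz",C=C,Rc=Rc,K=T["K"])
# candidates
th=np.radians(0.55)
Rs=rz(th); up=Rs@[.5,0,.8660]; nf=Rs@[-.8660,0,.5]; yl=Rs@[0,1,0]
Rh=np.column_stack([-up,yl,-nf]); print(np.linalg.det(Rh))
root=np.array([635.5,-215.3,183]); tip=root+42*nf; kroot=root+130*yl; ktip=kroot+42*nf
for dist in(100,150,200):
  for dy in(0,60,100,130):
    for du in (-67,-120):
      pos=root+nf*dist+yl*dy+up*du
      P=dict(K=T["K"],cam_to_world=np.eye(4)); P["cam_to_world"]=np.eye(4); P["cam_to_world"][:3,:3]=Rh@Rc; P["cam_to_world"][:3,3]=pos+Rh@C
      print(dist,dy,du,pos.round(0),proj(P,np.array([root,tip,ktip])).round(0).tolist())
```

```text
t15.53 pos [505.7 209.2 241.7] cmd [503.8 208.7 238.5] roterr [ 0.1 -0.3 -0. ] F [ 0.6  0.2 -1.1] M [ 0.03  0.01 -0.03] open 38.9 q [16. 18. -2. 69.  0. 17.]
[  84.3   -0.4 -119.7] [[0.001, 0.945, 0.326], [1.0, -0.001, 0.001], [0.001, 0.326, -0.945]]
0.999956
100 0 -67 [ 515. -216.  175.] [[257.0, 272.0], [257.0, 305.0], [428.0, 305.0]]
100 0 -120 [ 489. -217.  129.] [[257.0, 320.0], [257.0, 358.0], [416.0, 358.0]]
100 60 -67 [ 515. -156.  175.] [[190.0, 272.0], [178.0, 305.0], [349.0, 305.0]]
100 60 -120 [ 488. -157.  129.] [[194.0, 319.0], [183.0, 358.0], [342.0, 358.0]]
100 100 -67 [ 514. -116.  175.] [[145.0, 272.0], [125.0, 305.0], [296.0, 305.0]]
100 100 -120 [ 488. -117.  129.] [[152.0, 319.0], [135.0, 358.0], [293.0, 358.0]]
100 130 -67 [514. -86. 175.] [[112.0, 272.0], [86.0, 305.0], [257.0, 305.0]]
100 130 -120 [488. -87. 129.] [[121.0, 319.0], [98.0, 357.0], [257.0, 358.0]]
150 0 -67 [ 472. -217.  200.] [[257.0, 245.0], [257.0, 267.0], [398.0, 267.0]]
150 0 -120 [ 446. -217.  154.] [[257.0, 286.0], [257.0, 313.0], [389.0, 314.0]]
150 60 -67 [ 472. -157.  200.] [[200.0, 244
[... 377 characters left out ...]
 -87. 154.] [[141.0, 286.0], [125.0, 313.0], [257.0, 313.0]]
200 0 -67 [ 429. -217.  225.] [[257.0, 224.0], [257.0, 241.0], [376.0, 241.0]]
200 0 -120 [ 402. -218.  179.] [[257.0, 262.0], [257.0, 282.0], [370.0, 282.0]]
200 60 -67 [ 428. -157.  225.] [[208.0, 224.0], [202.0, 241.0], [321.0, 241.0]]
200 60 -120 [ 402. -158.  179.] [[210.0, 262.0], [205.0, 282.0], [318.0, 282.0]]
200 100 -67 [ 428. -117.  225.] [[175.0, 224.0], [165.0, 241.0], [284.0, 241.0]]
200 100 -120 [ 401. -118.  179.] [[179.0, 262.0], [170.0, 282.0], [283.0, 282.0]]
200 130 -67 [428. -87. 225.] [[151.0, 224.0], [137.0, 241.0], [257.0, 241.0]]
200 130 -120 [401. -88. 179.] [[156.0, 262.0], [144.0, 282.0], [257.0, 282.0]]
```

View pics/k_wrist.png

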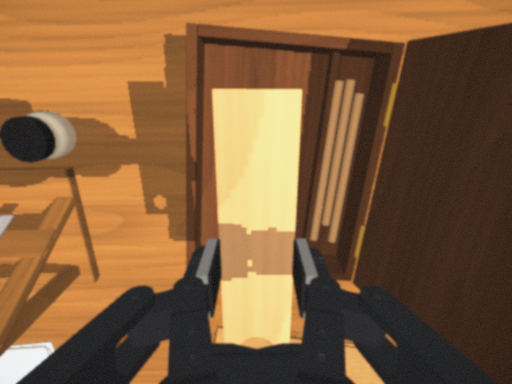

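View pics/k_top.png

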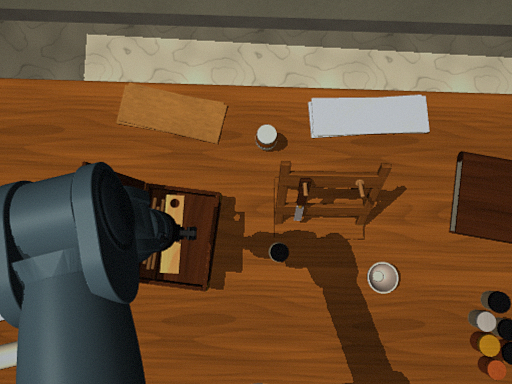

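```bash
cat >> h.py <<'E'
Rs=rz(np.radians(0.55)); up=Rs@[.5,0,.8660254]; nf=Rs@[-.8660254,0,.5]; yl=Rs@[0,1.,0]
Rh=np.column_stack([-up,yl,-nf])
root=np.array([635.5,-215.3,183])
E
python3 - <<'E'
from h import *
c=np.load("cam.npz"); P=dict(K=c["K"],cam_to_world=np.eye(4)); P["cam_to_world"][:3,:3]=c["Rc"]; P["cam_to_world"][:3,3]=c["C"]
for uv in [(212,89),(302,89),(218.5,230),(298,230)]:
    for z in (15,16): print(uv,z,onz(P,uv,z).round(1))
p,M=load(); hov=root+nf*150+yl*100-up*67
mid=np.array([455,60,255.]); sl=Slerp([0,1],R.from_matrix([M,Rh]))
rows([(mid,sl(.5).as_matrix(),170,6),(hov,Rh,170,6)])
E
```

```text
(212, 89) 15 [ 86.3 -20.1  15. ]
(212, 89) 16 [ 86.3 -20.3  16. ]
(302, 89) 15 [86.3 19.7 15. ]
(302, 89) 16 [86.4 19.8 16. ]
(218.5, 230) 15 [ 17.2 -20.1  15. ]
(218.5, 230) 16 [ 16.8 -20.3  16. ]
(298, 230) 15 [17.3 21.2 15. ]
(298, 230) 16 [16.8 21.4 16. ]
[[170, [-0.0081, -0.0248, 0.0028], [0.0, -0.087, 0.002]], [170, [-0.0163, -0.0496, 0.0055], [-0.001, -0.175, 0.004]], [170, [-0.0244, -0.0744, 0.0082], [-0.001, -0.262, 0.006]], [170, [-0.0325, -0.0991, 0.011], [-0.002, -0.349, 0.009]], [170, [-0.0407, -0.1239, 0.0138], [-0.002, -0.436, 0.011]], [170, [-0.0488, -0.1487, 0.0165], [-0.002, -0.524, 0.013]], [170, [-0.0461, -0.1782, 0.0073], [-0.003, -0.611, 0.015]], [170, [-0.0434, -0.2077, -0.0018], [-0.003, -0.698, 0.017]], [170, [-0.0407, -0.2371, -0.011], [-0.004, -0.785, 0.019]], [170, [-0.038, -0.2666, -0.0202], [-0.004, -0.873, 0.021]], [170, [-0.0353, -0.2961, -0.0294], [-0.004, -0.96, 0.024]], [170, [-0.0327, -0.3256, -0.0385], [-0.005, -1.047, 0.026]]]
```

Call:
arm_command(
  motion=[
    [170, [-0.0081, -0.0248, 0.0028], [0, -0.087, 0.002]],
    [170, [-0.0163, -0.0496, 0.0055], [-0.001, -0.175, 0.004]],
    [170, [-0.0244, -0.0744, 0.0082], [-0.001, -0.262, 0.006]],
    [170, [-0.0325, -0.0991, 0.011], [-0.002, -0.349, 0.009]],
    [170, [-0.0407, -0.1239, 0.0138], [-0.002, -0.436, 0.011]],
    [170, [-0.0488, -0.1487, 0.0165], [-0.002, -0.524, 0.013]],
    [170, [-0.0461, -0.1782, 0.0073], [-0.003, -0.611, 0.015]],
    [170, [-0.0434, -0.2077, -0.0018], [-0.003, -0.698, 0.017]],
    [170, [-0.0407, -0.2371, -0.011], [-0.004, -0.785, 0.019]],
    [170, [-0.038, -0.2666, -0.0202], [-0.004, -0.873, 0.021]],
    [170, [-0.0353, -0.2961, -0.0294], [-0.004, -0.96, 0.024]],
    [170, [-0.0327, -0.3256, -0.0385], [-0.005, -1.047, 0.026]],
  ],
)

```text
clock: 17.12
eef_pos: [496.4, -157.8, 257.5]
tool_rot: [[-0.565, -0.054, 0.823], [-0.009, 0.998, 0.059], [-0.825, 0.026, -0.565]]
contact_force: [0.6, -0.2, -0.7]
opening: 38.7
```

Call:
arm_command(
  motion=[
    [170, [0, 0, 0], [0, 0, 0]],
    [170, [0, 0, 0], [0, 0, 0]],
  ],
)

```text
clock: 17.38
eef_pos: [496.0, -156.4, 256.2]
tool_rot: [[-0.569, -0.052, 0.82], [-0.006, 0.998, 0.059], [-0.822, 0.029, -0.569]]
contact_force: [-0.2, 0.2, -1.0]
opening: 39.2
```

Run:
```python
from h import commit; commit()
from st import *
show("l",("wrist","scene"))
a=cv2.imread("pics/l_scene.png")[130:270,140:380]; cv2.imwrite("pics/ls.png",cv2.resize(a,None,fx=3,fy=3,interpolation=cv2.INTER_CUBIC))
```

```text
t17.38 pos [ 496.  -156.4  256.2] cmd [ 471.1 -116.9  200. ] roterr [1.5 4.7 2.5] F [-0.2  0.2 -1. ] M [-0.07  0.85  0.02] open 39.2 q [-46. -13. -58.   1.  39. -32.]
```

View pics/l_wrist.png

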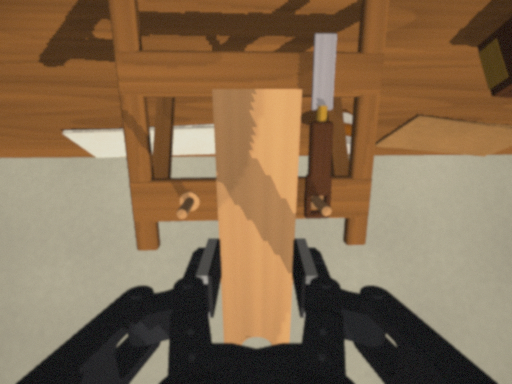

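View pics/ls.png

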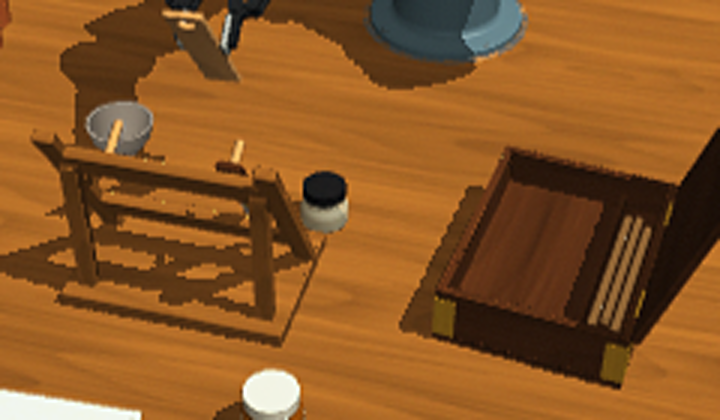

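```bash
cat > kin.py <<'E'
from h import *
D=[([59.2287,21.6596,4.5628,73.0167,.002,83.682],[237.683,522.919,252.383],1),
([-30,26,-19,76,48,-38],[463.8,58.3,205.6],.1),([-21,32,-30,50,52,-26],[469.9,129.8,85.8],.1),([-21,27,-28,55,52,-25],[470.5,134.8,135],.1),
([-15,17,-25,60,52,-16],[473.7,174.8,222.1],.1),([11,11,-9,63,22,18],[482.6,272.8,284.3],.1),([33,29,22,84,-2,38],[493.7,387.5,290.5],.1),
([16,16,7,81,0,21],[494,207.7,321.4],.1),([16,25,-18,47,0,17],[503.8,208.7,72],.1),([16,27,-20,43,0,17],[504.3,208.8,49.1],.1),([16,18,-2,69,0,17],[505.7,209.2,241.7],.1)]
def frames(q):
    q=np.radians(q); P=q[1]-q[2]+q[3]
    A=rz(q[0]); d=np.array([np.cos(P),0,-np.sin(P)]); z=d*np.cos(q[4])+np.array([0,np.sin(q[4]),0])
    return A,d,z,q
def basis(q):
    A,d,z,q=frames(q); a=q[1]; b=q[1]-q[2]; P=b+q[3]
    cols=[[1,0,0],[0,0,1],[np.sin(a),0,np.cos(a)],[np.cos(a),0,-np.sin(a)],[np.sin(b),0,np.cos(b)],[np.cos(b),0,-np.sin(b)],d,[np.sin(P),0,np.cos(P)],z]
    return A@np.array(cols,float).T
E
python3 - <<'E'
from kin import *
from cell import r
s=r.state(); print(s["q"].round(2))
D.append((s["q"],s["eef_pos"],1)); json.dump([[list(map(float,a)),list(map(float,b)),w] for a,b,w in D],open("kd.json","w"))
A=[];b=[]
for q,p,w in D: A.append(basis(q)*w); b.append(np.array(p)*w)
A=np.vstack(A); b=np.hstack(b)
reg=np.eye(9)*1e-3; x=np.linalg.lstsq(np.vstack([A,reg]),np.hstack([b,np.zeros(9)]),rcond=None)[0]
print(x.round(1)); 
for q,p,w in D: print((basis(q)@x-p).round(1))
# rotation check for current: q6
A_,d,z,_=frames(s["q"]); print(A_@z, s["tool_rot"][:,2])
E
```

```text
[-45.36 -12.7  -58.44   1.04  38.81 -31.77]
[ -3.2 271.6 474.8 -78.1  90.  408.3  66.6  55.7 388.8]
[ 54.4 -32.4  -0.1]
[-2.   8.6 -6.8]
[ 4.2 16.3  7.1]
[11.1  8.5  5.8]
[ 6.8 13.6  9.3]
[ 12.3 -28.3  -3.8]
[ 35.8 -59.8  17.8]
[ 11.2 -62.8  -2.2]
[ 17.5 -59.2  -5. ]
[ 17.3 -59.2 -11.5]
[ 20.4 -58.4  -3.7]
[-0.4 -0.4  0. ]
[ 0.82090772  0.06067045 -0.56782885] [ 0.82090772  0.06067045 -0.56782885]
```

```bash
sed -i 's/,z\]\s*$/,z,[0,1,0]]/' kin.py
cat >> kin.py <<'E'
D=json.load(open("kd.json"))
def fit():
    A=np.vstack([basis(q)*w for q,p,w in D]); b=np.hstack([np.array(p)*w for q,p,w in D])
    n=A.shape[1]; return np.linalg.lstsq(np.vstack([A,np.eye(n)*1e-3]),np.hstack([b,np.zeros(n)]),rcond=None)[0]
X=fit()
lo=np.array([-156.06,-48.1,-58.44,-101.28,-78.64]);hi=np.array([156.06,94.91,69.94,121.22,73.56])
def ik(pos,zt,q0=(-45,-12,-50,1,38)):
    def f(q):
        A,d,z,_=frames(q); return np.hstack([(basis(q)@X-pos),(A@z-zt)*300])
    o=least_squares(f,np.clip(q0,lo+1,hi-1),bounds=(lo,hi),x_scale=10); return o.x,o.fun
E
python3 - <<'E'
from kin import *
print(X.round(1))
for q,p,w in D: print((basis(q)@X-p).round(1))
for name,dist,du,dy in [("final",29,-65.7,0),("app",75,-65.7,0),("app",60,-65.7,0),("hov",110,-65.7,0),("hov",110,0,0)]:
    pos=root+nf*dist+up*du+yl*dy; 
    best=None
    for q0 in [(-45,-12,-50,1,38),(-60,10,-40,40,50),(-30,20,-50,-20,20),(-45,40,-20,-20,38)]:
        q,e=ik(pos,Rh[:,2],q0)
        if best is None or np.linalg.norm(e)<np.linalg.norm(best[1]): best=(q,e)
    print(name,pos.round(0),best[0].round(1),np.abs(best[1]).max().round(1))
E
```

```text
[  2.  258.8 501.7  -1.5  72.3 382.6 141.2  -0.9 288.9  63.3]
[ 0.   0.  -0.1]
[-5.1 -2.2 -0.8]
[-1.9  2.2 -0. ]
[ 4.5 -5.5  0.2]
[ 0.2 -0.6  2.8]
[ 4.4 -3.4 -1.6]
[ 0.7 -3.   3.3]
[-4.8 -1.6  1.7]
[-1.3  1.2  4.1]
[-1.4  1.3 -3.1]
[2.1 2.3 1.9]
[ 0.1  0.1 -0. ]
final [ 578. -216.  141.] [-43.4  14.9 -58.4 -30.5  37.6] 11.8
app [ 538. -216.  164.] [-48.    8.  -58.4 -19.4  41.2] 15.2
app [ 551. -216.  156.] [-46.4  10.2 -58.4 -23.   40. ] 14.4
hov [ 507. -217.  181.] [-52.    2.9 -58.4 -11.2  44. ] 17.1
hov [ 540. -216.  238.] [-47.1  -1.7 -58.4 -15.4  39.9] 2.3
```

Run:
```python
from kin import *
lo[2]=-56.5
# hole position target: root+nf*(12) ; ruler mid is 18 ahead of TCP, hole at -h*x_t
def solve(h,dist):
    H=root+nf*dist
    def f(q):
        A,d,z,_=frames(q); z=A@z
        # tool y ~ horizontal closest to yl: choose y = yl orthogonalised to z
        y=yl-z*(yl@z); y/=np.linalg.norm(y); x=np.cross(y,z)
        tcp_=H-18*z+h*x
        return np.hstack([(basis(q)@X-tcp_)*10,(z+nf)*20])
    best=None
    for q0 in [(-45,-12,-50,1,38),(-60,10,-40,40,50),(-30,20,-50,-20,20),(-45,40,-20,-20,38)]:
        o=least_squares(f,np.clip(q0,lo+1,hi-1),bounds=(lo,hi),x_scale=10)
        if best is None or o.cost<best.cost: best=o
    q=best.x;A,d,z,_=frames(q);z=A@z
    return q,z,np.degrees(np.arccos(z@-nf)),np.abs(best.fun[:3]).max()/10,(z@up,z@yl)
for h in (66,50,40,32):
    for dist in (12,30,60):
        q,z,a,e,c=solve(h,dist); print(h,dist,q.round(0),z.round(3),"dev %.1f"%a,"err %.1f"%e,np.degrees(c).round(1))
```

```text
66 12 [-44.  13. -56. -22.  39.] [ 0.816  0.084 -0.572] dev 6.6 err 0.0 [-5.   4.4]
66 30 [-46.  10. -56. -18.  40.] [ 0.812  0.091 -0.577] dev 7.2 err 0.0 [-5.4  4.8]
66 60 [-49.   6. -56. -11.  43.] [ 0.808  0.1   -0.581] dev 7.8 err 0.0 [-5.7  5.3]
50 12 [-43.  12. -56. -24.  38.] [ 0.826  0.065 -0.559] dev 5.2 err 0.0 [-4.1  3.3]
50 30 [-45.  10. -56. -19.  39.] [ 0.822  0.072 -0.565] dev 5.8 err 0.0 [-4.5  3.7]
50 60 [-48.   5. -56. -12.  41.] [ 0.817  0.081 -0.571] dev 6.5 err 0.0 [-4.9  4.2]
40 12 [-42.  12. -56. -25.  37.] [ 0.833  0.053 -0.55 ] dev 4.3 err 0.0 [-3.4  2.6]
40 30 [-44.   9. -56. -20.  38.] [ 0.828  0.061 -0.557] dev 4.9 err 0.0 [-3.9  3. ]
40 60 [-47.   5. -56. -14.  40.] [ 0.823  0.07  -0.563] dev 5.6 err 0.0 [-4.3  3.5]
32 12 [-42.  11. -56. -25.  36.] [ 0.839  0.045 -0.543] dev 3.6 err 0.0 [-2.9  2.1]
32 30 [-44.   9. -56. -21.  38.] [ 0.834  0.052 -0.549] dev 4.2 err 0.0 [-3.4  2.5]
32 60 [-46.   4. -56. -14.  40.] [ 0.829  0.061 -0.556] dev 4.9 err 0.0 [-3.9  3. ]
```

Run:
```python
import cv2
a=cv2.imread("pics/l_wrist.png")[160:260,120:380]; cv2.imwrite("pics/lw.png",cv2.resize(a,None,fx=3,fy=3,interpolation=cv2.INTER_CUBIC))
a=cv2.imread("pics/l_wrist.png")[180:230,165:215]; cv2.imwrite("pics/lw2.png",cv2.resize(a,None,fx=10,fy=10,interpolation=cv2.INTER_CUBIC))
```

```text
(no output)
```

View pics/lw.png

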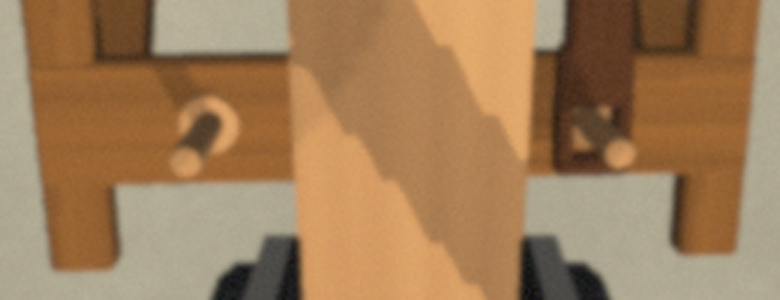

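View pics/lw2.png

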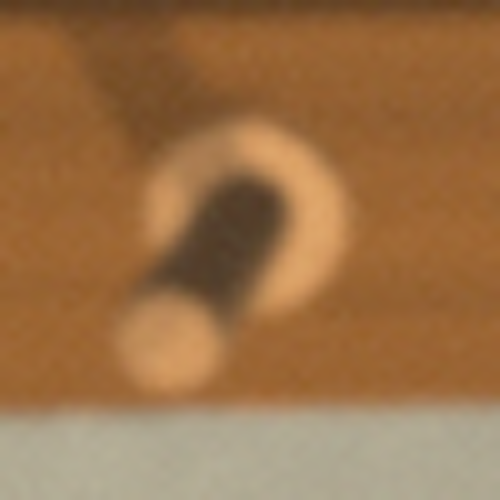

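Run:
```python
from h import *
p=dict(np.load("pics/l_wrist.npz"))
t=dict(np.load("pics/k_top.npz"))
from cell import eyes
s=eyes.camera_params("scene")
for n,uv,z in [("tip",(182,214),204),("root",(189.7,201.5),183),("ktip",(326.3,211),204)]: print(n,onz(p,uv,z).round(1), proj(p,{"tip":root+42*nf,"root":root,"ktip":root+130*yl+42*nf}[n]).round(1))
fp=np.array([[0,-65,183],[-36.4,-65,204],[-36.4,65,204]])
ft=np.array([(359.2,183.6),(363.2,195.8),(305.9,195.5)]); fs=np.array([(179.2,170.3),(220.3,177.2)]); fw=np.array([(189.7,201.5),(182,214),(326.3,211)])
def g(v,w):
    M=rz(v[2]);Y=fp@M.T+[v[0],v[1],0]; e=[]
    if w&1:e.append((proj(t,Y)-ft)*2.3)
    if w&2:e.append((proj(s,Y[1:])-fs)*2.5)
    if w&4:e.append((proj(p,Y)-fw)*1.1)
    return np.vstack(e).ravel()
for w in(4,7):
    o=least_squares(g,[635,-150,0],args=(w,)); v=o.x; Y=fp@rz(v[2]).T+[v[0],v[1],0]; print(w,np.degrees(v[2]).round(2),o.fun.round(1),Y.round(1).tolist())
```

```text
tip [ 598.4 -213.9  204. ] [[180.1 214.2]]
root [ 637.8 -214.6  183. ] [[188.6 201. ]]
ktip [595.1 -86.7 204. ] [[326.5 211.6]]
4 0.8 [ 0.1 -0.1 -0.7  0.7  0.7  1. ] [[637.4, -214.4, 183.0], [601.0, -214.9, 204.0], [599.2, -84.9, 204.0]]
7 0.65 [ 0.2 -3.1 -1.8  1.4 -0.5 -0.4  1.  -0.9 -0.6 -1.6 -0.8 -0.6 -1.6  0.2
  0.7  0.6] [[635.6, -214.9, 183.0], [599.2, -215.3, 204.0], [597.7, -85.3, 204.0]]
```

```bash
sed -i 's/^root=.*/root=np.array([636,-214.7,183])/' h.py
cat >> h.py <<'E'
def Rk(dp=6.3,dy=5.8):
    z=-nf-up*np.tan(np.radians(dp))+yl*np.tan(np.radians(dy)); z/=np.linalg.norm(z); y=yl-z*(yl@z); y/=np.linalg.norm(y)
    return np.column_stack([np.cross(y,z),y,z])
def hang(dist,du=0,M=None,dy=0):
    M=Rk() if M is None else M
    return root+nf*dist+up*du+yl*dy-M@np.array([-65.7,0,18])
E
python3 - <<'E'
from kin import *
M=Rk()
for d in(80,60,30,12):
    q,e=ik(hang(d),M[:,2]); print(d,hang(d).round(1),q.round(1),np.abs(e).max().round(1))
p,_=load(); print(p)
rows([(hang(80),M,170,8)])
E
```

```text
80 [ 513.4 -217.7  180.7] [-51.1   3.8 -55.8  -4.9  43.7] 0.0
60 [ 530.7 -217.5  170.7] [-49.1   6.3 -55.6  -8.8  42.5] 0.0
30 [ 556.7 -217.3  155.7] [-46.3  10.3 -54.8 -14.   40.8] 0.0
12 [ 572.3 -217.1  146.7] [-44.7  12.6 -54.2 -16.7  39.8] 0.0
[ 471.1 -116.9  200. ]
[[170, [0.0053, -0.0126, -0.0024], [0.007, 0.014, 0.011]], [170, [0.0106, -0.0252, -0.0048], [0.014, 0.028, 0.021]], [170, [0.0159, -0.0378, -0.0073], [0.02, 0.041, 0.032]], [170, [0.0212, -0.0504, -0.0097], [0.027, 0.055, 0.042]], [170, [0.0264, -0.063, -0.0121], [0.034, 0.069, 0.053]], [170, [0.0317, -0.0756, -0.0145], [0.041, 0.083, 0.063]], [170, [0.037, -0.0882, -0.0169], [0.048, 0.096, 0.074]], [170, [0.0423, -0.1008, -0.0193], [0.054, 0.11, 0.084]]]
```

Call:
arm_command(
  motion=[
    [170, [0.0106, -0.0252, -0.0048], [0.014, 0.028, 0.021]],
    [170, [0.0212, -0.0504, -0.0097], [0.027, 0.055, 0.042]],
    [170, [0.0317, -0.0756, -0.0145], [0.041, 0.083, 0.063]],
    [170, [0.037, -0.0882, -0.0169], [0.048, 0.096, 0.074]],
    [170, [0.0423, -0.1008, -0.0193], [0.054, 0.11, 0.084]],
    [170, [0.0423, -0.1008, -0.0193], [0.054, 0.11, 0.084]],
    [170, [0.0423, -0.1008, -0.0193], [0.054, 0.11, 0.084]],
    [170, [0.0423, -0.1008, -0.0193], [0.054, 0.11, 0.084]],
  ],
)

```text
clock: 18.48
eef_pos: [538.5, -256.0, 237.8]
tool_rot: [[-0.654, -0.131, 0.745], [-0.017, 0.987, 0.159], [-0.756, 0.091, -0.648]]
contact_force: [0.6, 0.1, -0.7]
opening: 39.0
```

Run:
```python
from h import commit; commit()
from st import *
show("m",("wrist","scene"))
a=cv2.imread("pics/m_scene.png")[110:250,120:280]; cv2.imwrite("pics/ms.png",cv2.resize(a,None,fx=4,fy=4,interpolation=cv2.INTER_CUBIC))
```

```text
t18.48 pos [ 538.5 -256.   237.8] cmd [ 513.4 -217.7  180.7] roterr [1.3 4.6 2.7] F [ 0.6  0.1 -0.7] M [-0.14  0.7  -0.01] open 39.0 q [-51.   5. -38.  19.  43. -45.]
```

View pics/m_wrist.png

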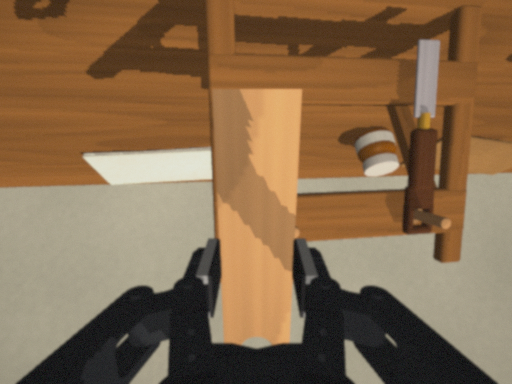

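View pics/ms.png

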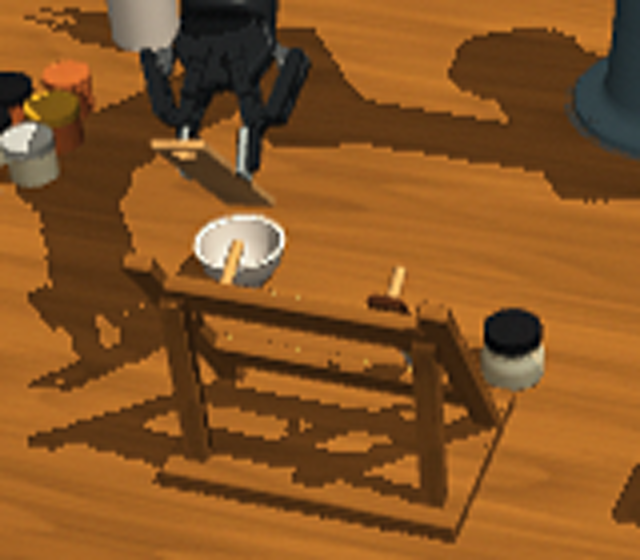

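Run:
```python
from h import *
from cell import r
s=r.state(); save(s["eef_pos"],s["tool_rot"])
rows([(hang(80),Rk(),170,8)])
```

```text
[[170, [-0.0032, 0.0049, -0.0072], [-0.003, -0.01, -0.006]], [170, [-0.0063, 0.0097, -0.0144], [-0.006, -0.02, -0.012]], [170, [-0.0095, 0.0146, -0.0215], [-0.008, -0.03, -0.017]], [170, [-0.0126, 0.0195, -0.0287], [-0.011, -0.04, -0.023]], [170, [-0.0158, 0.0243, -0.0359], [-0.014, -0.05, -0.029]], [170, [-0.0189, 0.0292, -0.0431], [-0.017, -0.06, -0.035]], [170, [-0.0221, 0.0341, -0.0502], [-0.02, -0.07, -0.04]], [170, [-0.0252, 0.0389, -0.0574], [-0.023, -0.08, -0.046]]]
```

Call:
arm_command(
  motion=[
    [170, [-0.0063, 0.0097, -0.0144], [-0.006, -0.02, -0.012]],
    [170, [-0.0126, 0.0195, -0.0287], [-0.011, -0.04, -0.023]],
    [170, [-0.0189, 0.0292, -0.0431], [-0.017, -0.06, -0.035]],
    [170, [-0.0252, 0.0389, -0.0574], [-0.023, -0.08, -0.046]],
    [170, [-0.0252, 0.0389, -0.0574], [-0.023, -0.08, -0.046]],
    [170, [-0.0252, 0.0389, -0.0574], [-0.023, -0.08, -0.046]],
  ],
)

```text
clock: 19.32
eef_pos: [514.3, -219.4, 181.7]
tool_rot: [[-0.591, -0.09, 0.802], [-0.007, 0.994, 0.107], [-0.807, 0.058, -0.588]]
contact_force: [0.2, -0.9, -0.3]
opening: 39.0
```

Run:
```python
from h import commit; commit()
from st import *
show("n",("wrist","scene"))
a=cv2.imread("pics/n_scene.png")[110:250,120:280]; cv2.imwrite("pics/ns.png",cv2.resize(a,None,fx=4,fy=4,interpolation=cv2.INTER_CUBIC))
s=r.state();print("hole now",s["eef_pos"]+s["tool_rot"]@[-65.7,0,18],"want",root+nf*80)
```

```text
t19.32 pos [ 514.3 -219.4  181.7] cmd [ 513.4 -217.7  180.7] roterr [-0.1 -0.1 -0. ] F [ 0.2 -0.9 -0.3] M [-0.11  0.72 -0.01] open 39.0 q [-51.   4. -55.  -5.  44. -40.]
hole now [ 567.92338632 -217.56440134  224.72631913] want [ 566.72116003 -215.36504955  223.        ]
```

View pics/n_wrist.png

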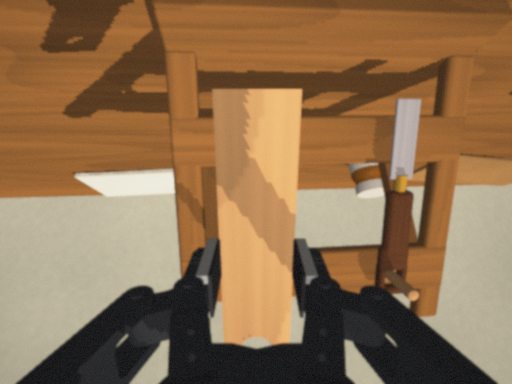

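View pics/ns.png

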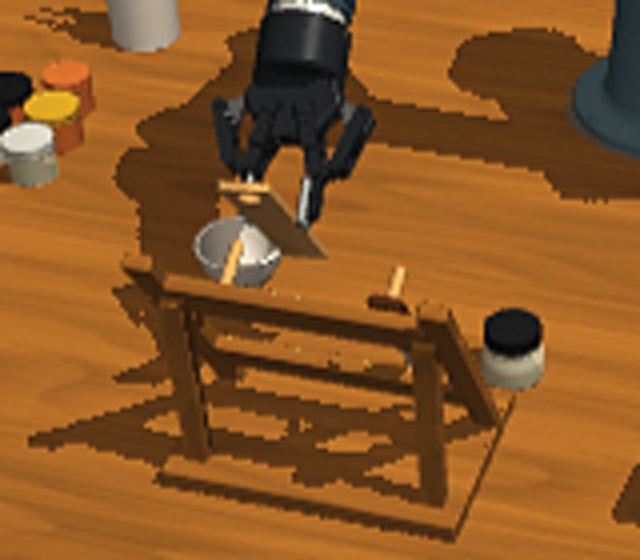

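Run:
```python
from h import *
rows([(hang(54),Rk(),170,3),(hang(54),Rk(),170,3)])
```

```text
[[170, [0.0075, 0.0001, -0.0043], [0.0, 0.0, 0.0]], [170, [0.015, 0.0002, -0.0087], [0.0, 0.0, 0.0]], [170, [0.0225, 0.0003, -0.013], [0.0, 0.0, 0.0]], [170, [0.0225, 0.0003, -0.013], [0.0, 0.0, 0.0]], [170, [0.0225, 0.0003, -0.013], [0.0, 0.0, 0.0]], [170, [0.0225, 0.0003, -0.013], [0.0, 0.0, 0.0]]]
```

Call:
arm_command(
  motion=[
    [170, [0.0075, 0.0001, -0.0043], [0, 0, 0]],
    [170, [0.015, 0.0002, -0.0087], [0, 0, 0]],
    [170, [0.0225, 0.0003, -0.013], [0, 0, 0]],
    [170, [0.0225, 0.0003, -0.013], [0, 0, 0]],
    [170, [0.0225, 0.0003, -0.013], [0, 0, 0]],
    [170, [0.0225, 0.0003, -0.013], [0, 0, 0]],
  ],
)

```text
clock: 20.18
eef_pos: [536.1, -218.3, 167.7]
tool_rot: [[-0.592, -0.09, 0.801], [-0.006, 0.994, 0.107], [-0.806, 0.059, -0.589]]
contact_force: [-1.1, 1.0, -1.4]
opening: 39.1
```

Run:
```python
from h import commit; commit()
from st import *
show("o",("wrist","scene","top"))
a=cv2.imread("pics/o_scene.png")[140:210,150:230]; cv2.imwrite("pics/os.png",cv2.resize(a,None,fx=8,fy=8,interpolation=cv2.INTER_CUBIC))
a=cv2.imread("pics/o_top.png")[150:260,290:420]; cv2.imwrite("pics/ot.png",cv2.resize(a,None,fx=5,fy=5,interpolation=cv2.INTER_CUBIC))
s=r.state();h=s["eef_pos"]+s["tool_rot"]@[-65.7,0,18];print("hole now",h,"want",root+nf*54)
for c in("scene","top"):
    p=eyes.camera_params(c); print(c,proj(p,np.array([h,root+42*nf,root])).round(1).tolist())
```

```text
t20.18 pos [ 536.1 -218.3  167.7] cmd [ 535.9 -217.4  167.7] roterr [-0. -0. -0.] F [-1.1  1.  -1.4] M [-0.08  0.8   0.06] open 39.1 q [-49.   7. -55. -10.  42. -37.]
hole now [ 589.37396336 -216.11550998  210.21181811] want [ 589.23678302 -215.14890845  210.        ]
scene [[180.4, 166.4], [179.6, 170.0], [175.7, 182.5]]
top [[363.7, 200.4], [362.3, 196.2], [359.2, 182.1]]
```

View pics/ot.png

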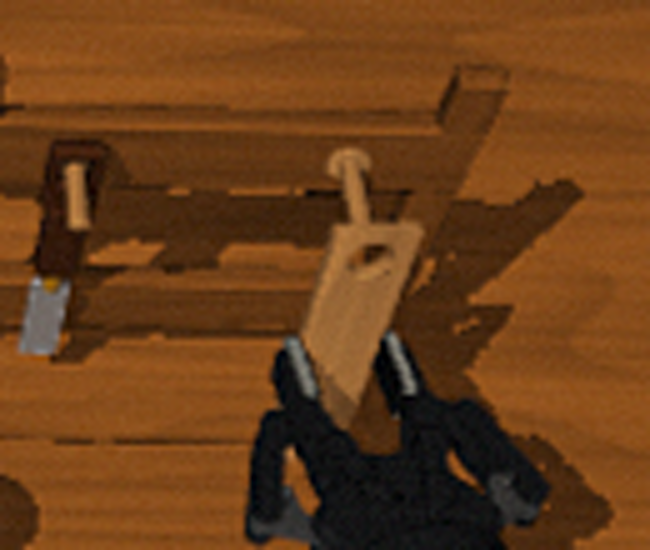

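View pics/os.png

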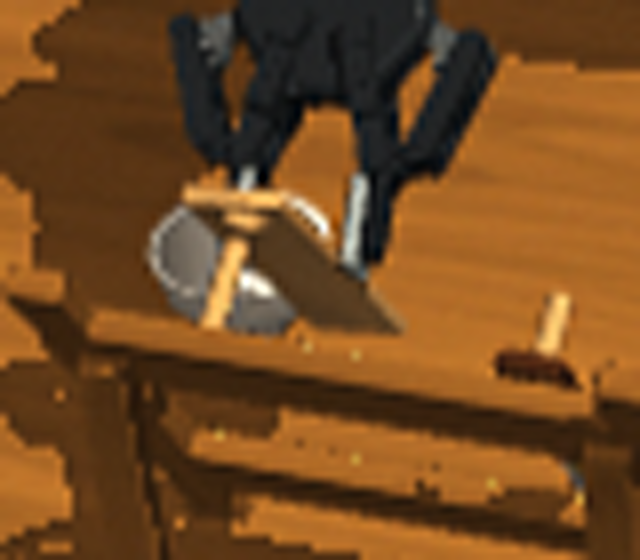

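Run:
```python
from h import *
rows([(hang(32,0,None,.6),Rk(),170,6),(hang(32,0,None,.6),Rk(),170,2)])
```

```text
[[170, [0.0032, 0.0001, -0.0018], [0.0, 0.0, 0.0]], [170, [0.0064, 0.0002, -0.0037], [0.0, 0.0, 0.0]], [170, [0.0095, 0.0004, -0.0055], [0.0, 0.0, 0.0]], [170, [0.0127, 0.0005, -0.0073], [0.0, 0.0, 0.0]], [170, [0.0159, 0.0006, -0.0092], [0.0, 0.0, 0.0]], [170, [0.0191, 0.0007, -0.011], [0.0, 0.0, 0.0]], [170, [0.0191, 0.0007, -0.011], [0.0, 0.0, 0.0]], [170, [0.0191, 0.0007, -0.011], [0.0, 0.0, 0.0]]]
```

Call:
arm_command(
  motion=[
    [170, [0.0032, 0.0001, -0.0018], [0, 0, 0]],
    [170, [0.0064, 0.0002, -0.0037], [0, 0, 0]],
    [170, [0.0095, 0.0004, -0.0055], [0, 0, 0]],
    [170, [0.0127, 0.0005, -0.0073], [0, 0, 0]],
    [170, [0.0159, 0.0006, -0.0092], [0, 0, 0]],
    [170, [0.0191, 0.0007, -0.011], [0, 0, 0]],
    [170, [0.0191, 0.0007, -0.011], [0, 0, 0]],
    [170, [0.0191, 0.0007, -0.011], [0, 0, 0]],
  ],
)

```text
clock: 21.32
eef_pos: [555.2, -217.5, 156.6]
tool_rot: [[-0.592, -0.09, 0.801], [-0.006, 0.994, 0.108], [-0.806, 0.059, -0.589]]
contact_force: [-0.5, 0.6, -0.8]
opening: 39.2
```

Run:
```python
from h import commit; commit()
from st import *
show("p",("scene","top"))
a=cv2.imread("pics/p_scene.png")[140:210,150:230]; cv2.imwrite("pics/ps.png",cv2.resize(a,None,fx=8,fy=8,interpolation=cv2.INTER_CUBIC))
a=cv2.imread("pics/p_top.png")[160:240,320:400]; cv2.imwrite("pics/pt.png",cv2.resize(a,None,fx=7,fy=7,interpolation=cv2.INTER_CUBIC))
```

```text
t21.32 pos [ 555.2 -217.5  156.6] cmd [ 555.  -216.7  156.7] roterr [ 0.  0. -0.] F [-0.5  0.6 -0.8] M [-0.08  0.74 -0.01] open 39.2 q [-46.  10. -55. -14.  41. -35.]
```

View pics/pt.png

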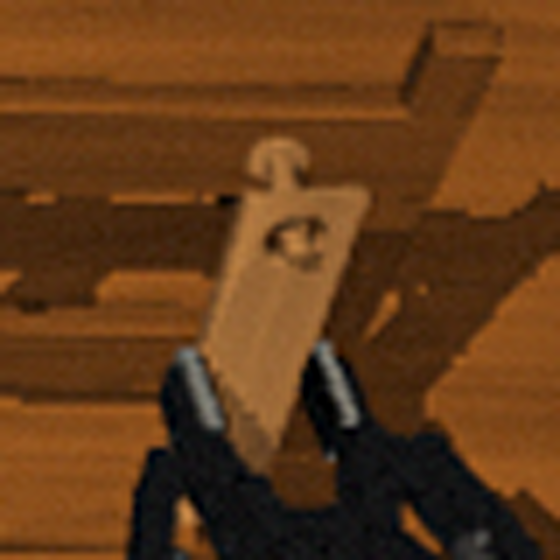

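View pics/ps.png

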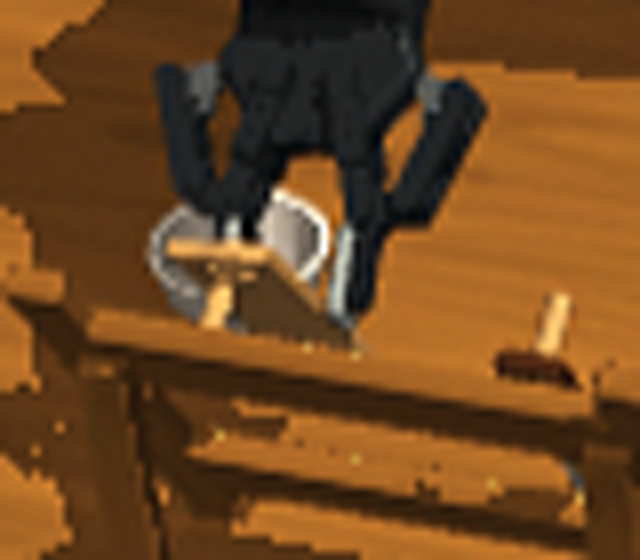

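Run:
```python
from h import *
M=Rk()
rows([(hang(12,0,None,.6),M,170,6),(hang(12,-3.5,None,.6),M,170,2),(hang(12,-3.5,None,.6),M,170,2)])
```

```text
[[170, [0.0029, 0.0, -0.0017], [0.0, 0.0, 0.0]], [170, [0.0058, 0.0001, -0.0033], [0.0, 0.0, 0.0]], [170, [0.0086, 0.0001, -0.005], [0.0, 0.0, 0.0]], [170, [0.0115, 0.0001, -0.0067], [0.0, 0.0, 0.0]], [170, [0.0144, 0.0002, -0.0083], [0.0, 0.0, 0.0]], [170, [0.0173, 0.0002, -0.01], [0.0, 0.0, 0.0]], [170, [0.0164, 0.0002, -0.0115], [0.0, 0.0, 0.0]], [170, [0.0155, 0.0002, -0.013], [0.0, 0.0, 0.0]], [170, [0.0155, 0.0002, -0.013], [0.0, 0.0, 0.0]], [170, [0.0155, 0.0002, -0.013], [0.0, 0.0, 0.0]]]
```

Call:
arm_command(
  motion=[
    [170, [0.0029, 0, -0.0017], [0, 0, 0]],
    [170, [0.0058, 0.0001, -0.0033], [0, 0, 0]],
    [170, [0.0086, 0.0001, -0.005], [0, 0, 0]],
    [170, [0.0115, 0.0001, -0.0067], [0, 0, 0]],
    [170, [0.0144, 0.0002, -0.0083], [0, 0, 0]],
    [170, [0.0173, 0.0002, -0.01], [0, 0, 0]],
    [170, [0.0173, 0.0002, -0.01], [0, 0, 0]],
  ],
)

```text
clock: 22.3
eef_pos: [572.7, -217.3, 146.5]
tool_rot: [[-0.592, -0.09, 0.801], [-0.006, 0.994, 0.108], [-0.806, 0.059, -0.589]]
contact_force: [-0.4, 0.2, -0.5]
opening: 38.7
```

Call:
arm_command(
  motion=[
    [170, [-0.0009, 0, -0.0015], [0, 0, 0]],
    [170, [-0.0018, 0, -0.003], [0, 0, 0]],
    [170, [-0.0018, 0, -0.003], [0, 0, 0]],
  ],
)

```text
clock: 22.68
eef_pos: [570.5, -217.3, 143.4]
tool_rot: [[-0.592, -0.09, 0.801], [-0.005, 0.994, 0.108], [-0.806, 0.059, -0.589]]
contact_force: [0.4, -0.1, -0.0]
opening: 38.9
```

Run:
```python
from h import commit; commit()
from st import *
show("q",("scene","top","wrist"))
a=cv2.imread("pics/q_scene.png")[140:210,150:230]; cv2.imwrite("pics/qs.png",cv2.resize(a,None,fx=8,fy=8,interpolation=cv2.INTER_CUBIC))
a=cv2.imread("pics/q_top.png")[160:240,320:400]; cv2.imwrite("pics/qt.png",cv2.resize(a,None,fx=7,fy=7,interpolation=cv2.INTER_CUBIC))
```

```text
t22.68 pos [ 570.5 -217.3  143.4] cmd [ 570.5 -216.5  143.7] roterr [ 0.  0. -0.] F [ 0.4 -0.1 -0. ] M [-0.09  0.72 -0.05] open 38.9 q [-45.  13. -54. -17.  40. -33.]
```

View pics/qt.png

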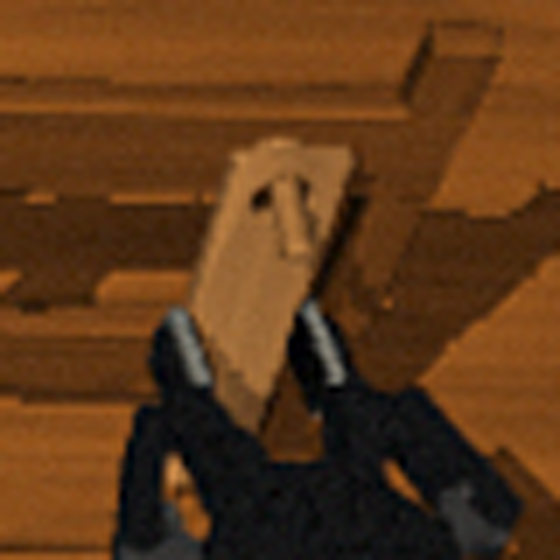

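View pics/qs.png

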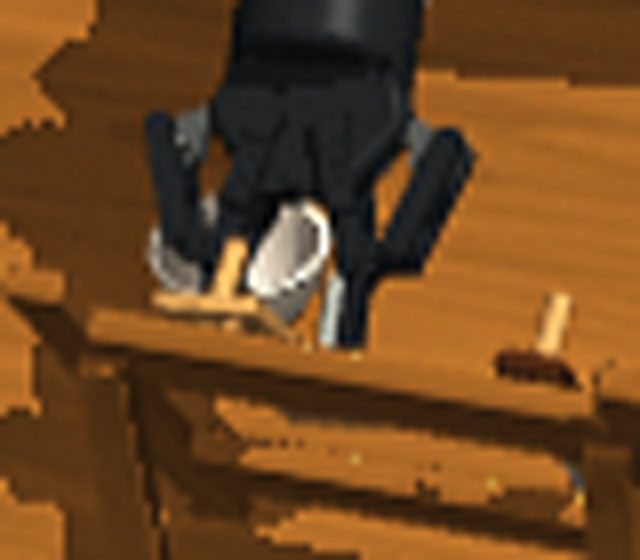

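View pics/q_wrist.png

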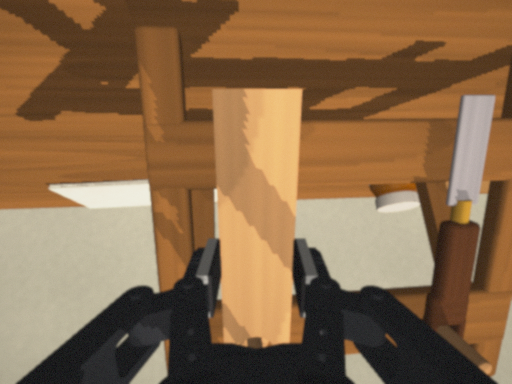

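Call:
arm_command(
  motion=[
    [145, [0, 0, 0], [0, 0, 0]],
    [130, [0, 0, 0], [0, 0, 0]],
    [115, [0, 0, 0], [0, 0, 0]],
    [105, [0, 0, 0], [0, 0, 0]],
    [105, [0, 0, 0], [0, 0, 0]],
    [105, [0, 0, 0], [0, 0, 0]],
  ],
)

```text
clock: 23.58
eef_pos: [570.8, -217.4, 143.7]
tool_rot: [[-0.592, -0.09, 0.801], [-0.006, 0.994, 0.108], [-0.806, 0.059, -0.589]]
contact_force: [-0.0, 0.3, -0.2]
opening: 50.2
```

Run:
```python
from st import *
show("s",("scene","top","wrist"))
a=cv2.imread("pics/s_top.png")[160:240,320:400]; cv2.imwrite("pics/stt.png",cv2.resize(a,None,fx=7,fy=7,interpolation=cv2.INTER_CUBIC))
```

```text
t23.57 pos [ 570.8 -217.4  143.7] cmd [ 570.5 -216.5  143.7] roterr [-0. -0. -0.] F [-0.   0.3 -0.2] M [-0.07  0.65  0.01] open 50.2 q [-45.  13. -54. -17.  40. -33.]
```

View pics/stt.png

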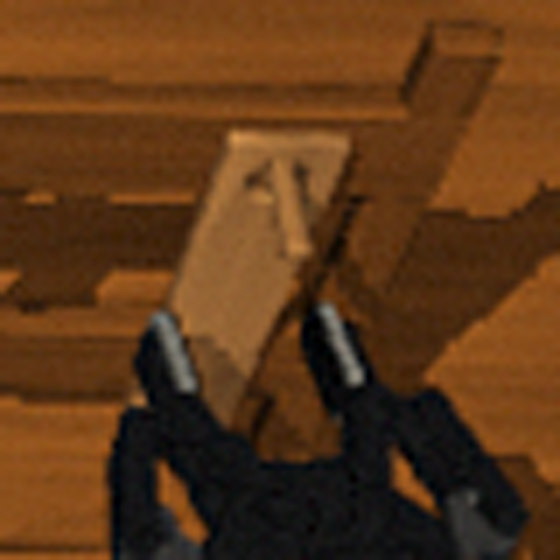

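View pics/s_wrist.png

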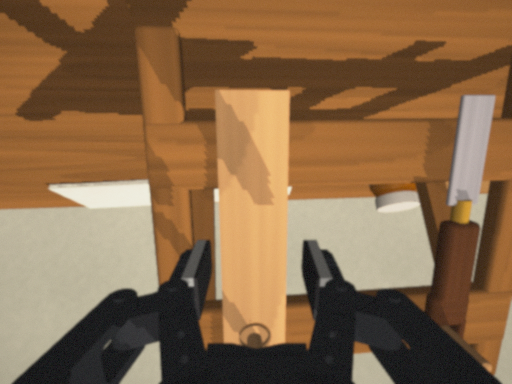

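Call:
arm_command(
  motion=[
    [105, [0, -0.002, 0], [0, 0, 0]],
    [105, [-0.008, -0.003, 0.006], [0, 0, 0]],
    [105, [-0.02, -0.005, 0.0147], [0, 0, 0]],
    [105, [-0.034, -0.0065, 0.025], [0, 0, 0]],
    [105, [-0.048, -0.0085, 0.0353], [0, 0, 0]],
    [105, [-0.056, -0.0095, 0.0412], [0, 0, 0]],
    [105, [-0.056, -0.0095, 0.0412], [0, 0, 0]],
  ],
)

```text
clock: 24.6
eef_pos: [514.4, -227.5, 185.8]
tool_rot: [[-0.591, -0.089, 0.802], [-0.006, 0.994, 0.106], [-0.807, 0.058, -0.588]]
contact_force: [0.0, -0.1, -0.5]
opening: 50.2
```

Call:
arm_command(
  motion=[
    [105, [-0.005, 0, 0.03], [0, 0, 0]],
    [105, [-0.01, 0, 0.06], [0, 0.05, 0]],
    [105, [-0.02, 0, 0.1], [0, 0.15, 0]],
    [105, [-0.04, 0, 0.14], [0, 0.25, 0]],
    [105, [-0.04, 0, 0.14], [0, 0.25, 0]],
    [105, [-0.04, 0, 0.14], [0, 0.25, 0]],
    [105, [-0.04, 0, 0.14], [0, 0.25, 0]],
    [105, [-0.04, 0, 0.14], [0, 0.25, 0]],
  ],
)

```text
clock: 25.6
eef_pos: [474.2, -226.3, 323.0]
tool_rot: [[-0.774, -0.073, 0.629], [-0.004, 0.994, 0.109], [-0.633, 0.082, -0.769]]
contact_force: [0.2, -0.4, -1.0]
opening: 50.2
```

Run:
```python
from st import *
show("u",("scene","top","wrist"))
a=cv2.imread("pics/u_top.png")[150:300,260:410]; cv2.imwrite("pics/ut.png",cv2.resize(a,None,fx=4,fy=4,interpolation=cv2.INTER_CUBIC))
p=eyes.camera_params("top")
```

```text
t25.60 pos [ 474.2 -226.3  323. ] cmd [ 570.5 -216.5  143.7] roterr [ 0.1 14.4 -0. ] F [ 0.2 -0.4 -1. ] M [-0.07  0.55 -0.04] open 50.2 q [-51.  -6. -29.  45.  34. -46.]
```

View pics/ut.png

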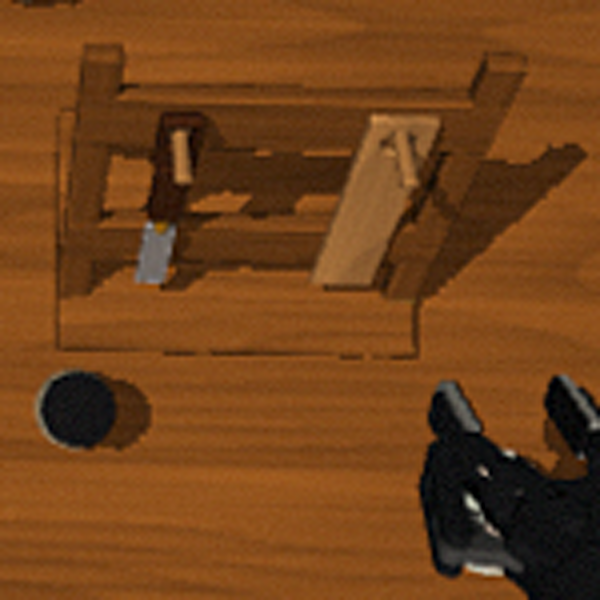

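View pics/u_scene.png

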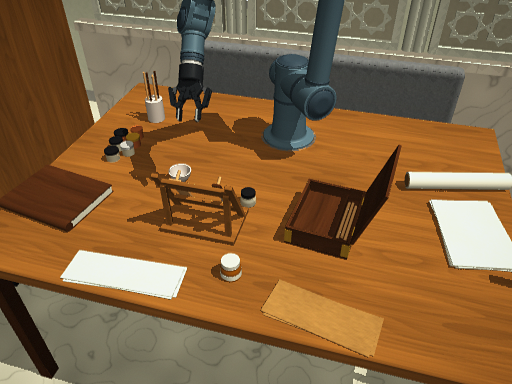

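View pics/u_wrist.png

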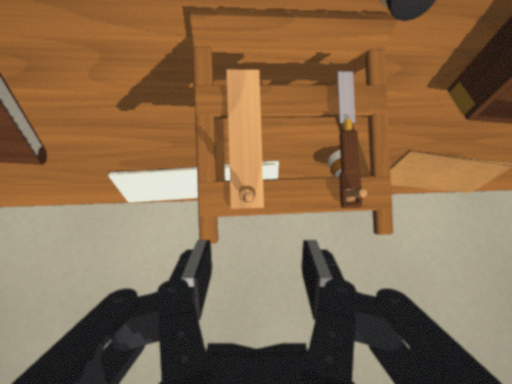

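View pics/u_top.png

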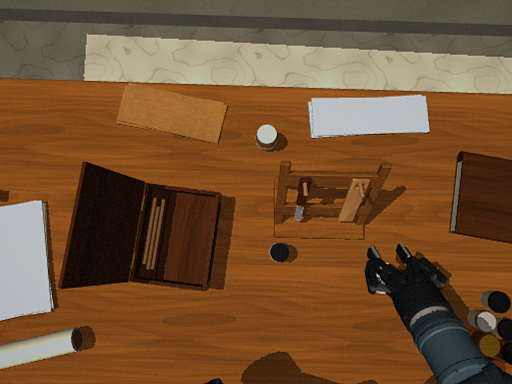

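Run:
```python
from h import *
from cell import eyes
p=dict(np.load("pics/u_wrist.npz"))
def onpl(uv,off=6):
    o,d=ray(p,uv); c=root+nf*off; return o+d*((c-o)@nf)/(d@nf)
for n,a in [("ruler L",((227,70),(229.5,207))),("ruler R",((259,69),(263.5,207)))]:
    A,B=onpl(a[0]),onpl(a[1]); v=B-A; print(n,"len",np.linalg.norm(v).round(1),"tilt deg",np.degrees(np.arctan2(v@yl,v@up)).round(1),"top rel root y,up",((B-root)@yl).round(1),((B-root)@up).round(1),"bot",((A-root)@yl).round(1),((A-root)@up).round(1))
a=cv2.imread("pics/scene0.png").astype(int); b=cv2.imread("pics/u_scene.png").astype(int); print("box wall region diff",np.abs(a-b)[235:262,283:350].mean(), "bowl",np.abs(a-b)[160:172,165:178].mean(),"ink",np.abs(a-b)[185:208,238:258].mean(),"size",np.abs(a-b)[250:282,218:244].mean())
cv2.imwrite("pics/v1.png",cv2.resize(np.hstack([a[160:265,275:375],b[160:265,275:375]]).astype(np.uint8),None,fx=4,fy=4))
```

```text
ruler L len 166.7 tilt deg -0.9 top rel root y,up -22.4 11.0 bot -19.8 -155.6
ruler R len 169.8 tilt deg -0.3 top rel root y,up 18.7 12.6 bot 19.5 -157.2
box wall region diff 3.2529942878201585 bowl 4.134615384615385 ink 0.8282608695652174 size 0.6614583333333334
```

View pics/v1.png

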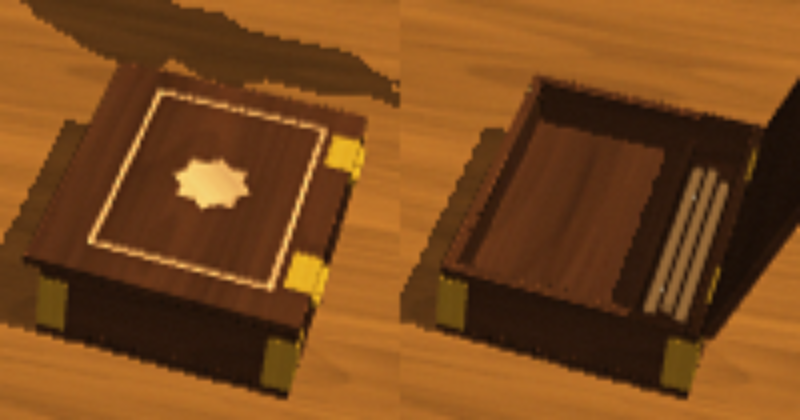

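The box has not moved. The ruler hangs within 1° of the slope with its hole on the peg. I'm handing in.

Run:
```python
from cell import workorder
print(workorder.hand_in())
```

```text
the job is handed in; nothing more can be done
None
```

I opened the lid, hung the straightedge on the empty peg and handed the job in at about 26 s.

**Lid:** I lifted it with one finger under the front lip, at contact forces of about 3 N where I read them. I pushed it just past the balance point, and it sank back onto its stop and stayed there.

**Straightedge:** I took it out of the box, slid its hole over the peg, let it go and drew back clear.

**Last checks:**
- The straightedge measured within 1° of straight down the frame, with the peg through its hole.
- Before/after pictures show the box, both jars and the bowl in their original places. In the last top view the gripper hid the bowl, so I checked it only in the scene view.
- The gripper was open and touching nothing, with wrist force near zero.

**What did not go as planned:**
- My first approach pose at the stand was out of the arm's reach because the elbow hit its limit. I hung the straightedge with the tool about 8° off square to the frame instead, which the hole's clearance allowed.
- The cameras disagreed by up to 5 mm on the box and about 3 mm on the peg. I settled this with wrist-camera views before touching either.

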